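# Stir the ageing garlic, close the kettle and start it

### The arm

A 7-joint arm with a two-finger parallel gripper is mounted at the origin on the work surface. World frame = base frame: x ahead of the robot, y to its left, z up, the work surface at z = 0. Lengths are in m, angles in rad, forces in N, time in s.
With the tool pointing down it reaches from about 0.4 to 0.9 m from the base axis. Payload 5.5 kg.
Tool frame: the origin (TCP) lies at the very end of the fingers, on their centre line; the grasp point (between the pads) lies 19 mm behind it (hold_point_z is the distance from the TCP to the grasp point, in m); z points along the fingers, y is the direction in which the jaws open and shut (so a half turn about z gives the same grasp; the last joint's range is limited). The gripper opens to 85 mm and grips with 20 to 120 N. Pads are 22 mm wide; open, the fingers measure 114 mm over their backs; the gripper's body (76 mm by 85 mm) begins 54 mm behind the grasp point. The pads swing forward as they close: fully open they stand 13 mm farther back than shut.
Start: joints at [1.595, 0.501, -0.427, 1.55, 0.221, 1.138, -0.21], TCP at [0.154, -0.632, 0.231] pointing down, gripper open.
Joint ranges: [-2.88, 2.88], [-0.31, 2.03], [-1.54, 1.56], [0.2, 2.42], [-1.41, 4.55], [0.19, 2.02], [-2.57, 2.57]. Speed limits (rad/s): [2.57, 2.57, 3.14, 3.14, 3.14, 3.14, 3.14].

### API

Orientations are given as a unit quaternion [x, y, z, w].
In Python, from workcell import read_state, get_image, get_calibration, sign_off, hold_point_z gives the robot as it stands. The module is installed in compiled form; this text tells all that it offers.
- The arm moves only by the tool carry_out, never from a script. Its argument "moves" is one flat list of numbers, 7 for each row, row after row: the shift along the world's x, y, z in mm, then the turn, a rotation vector about the world's x, y, z in degrees, then the finger opening in mm, from 0 to 85.4. A call has 1 to 5 rows; each row is the pose to reach, as a shift and turn from the pose commanded when the call began; what a row does not reach only later rows make up. A row lasts 1/8 s, in which the tool goes at most 62.5 mm and 10.7 degrees, less where a joint would pass 70% of its speed; a pose out of reach is approached as far as the arm can. A call with a gripper value outside its range is refused whole. The fingers move at their own pace and stop on an object; "force" is the grip in N (left out, the last holds). Time passes only in rows, so rows that repeat a pose let the fingers close. It gives the time, the measured TCP pose, the force and the opening at its end, in the units of the state.
- read_state(): the state, without advancing time (a new reading comes with each control period).
- get_image(name): name is "side" or "top" or "wrist"; returns the picture (420x560x3 uint8, red, green, blue); there is no depth.
- get_calibration(name): a dict with "mtx" (3x3 intrinsics, pixels), "T" (4x4, takes a point from camera to world coordinates). Camera axes: x right, y up, looking along -z (the intrinsics and any distortion apply to the point x, -y, -z); pixel columns grow to the right and rows downward; lengths in m; the calibration is good to about 2 mm. A picture is of the moment at which its call begins: read the wrist's pose just before it. get_calibration takes no time and is no camera call; for the wrist camera it gives the pose at the moment of the call.
- sign_off(): hands the job in, once; it reports no verdict.
The state is a dict: "t": time; "joints": joint angles; "dq": joint speeds; "tau": joint torques, N m; "tcp_pos": TCP position; "eef_rot": TCP orientation; "contact_force": force on the tool from outside, world axes, zero at the start; "ft_torque": the same for the moment, N m; "gripper_width": finger opening in m.
Only numpy, scipy, OpenCV 4.12 (cv2) and the standard library are available. Lean on these libraries where they do the work, as an engineer would, in place of code of your own. Each camera call takes 0.05 s, during which the arm holds its last target.

### The job

Take the stirring paddle and stir the garlic bulbs in the steel kettle round and round until most of the bulbs have clearly been pushed away from where they lay, then stand the paddle back upright in its drip tray. Set the lid fully home on the kettle, then press the large button on the control box fully down, hold it down for a good second and let it come up again. Touch the bulbs only with the paddle, do not press the small button, and leave the jars and the other things on the bench where they are.

Things in the scene. Friction and masses are not known exactly. Their poses are not given: they have to be found in the camera images.
- kettle: Open round steel kettle fixed to the bench, 200 mm outside diameter, 125 mm high, wall 8 mm (mouth 184 mm across, rim at 125 mm), flat inner floor 30 mm above the bench, a small bent lug on each of two sides, reaching 123 mm from the axis at 85 mm height. Origin: centre of its underside on the bench; z up along its axis.
- kettle_rim (a point): Centre of the kettle's mouth, level with the rim (125 mm above the bench).
- paddle: Stirring paddle, standing upright on its foot on the drip tray: 200 mm tall; foot of two crossed upright steel blades (46 mm wide, 5 mm thick, 40 mm high), thin steel rod of 12 mm diameter, then a black round handle of 24 mm diameter from 95 to 200 mm above the foot; 0.22 kg. Origin: centre of the underside of the foot; z up along the handle.
- paddle_grip (a point): Point on the axis of the paddle's handle, 165 mm above the underside of its foot, where it is well gripped from above.
- drip_tray: Fixed flat grey tray, 150 x 150 mm, with a 10 mm high rim (4 mm thick); its inner floor is 4 mm above the bench. It stands either to the left or to the right. Origin: centre of its underside.
- lid: Round steel lid lying right way up on the bench, across from the drip tray (left or right): flange 200 mm diameter (10 to 16 mm height), under it a plug 170 mm in diameter, 10 mm deep, that enters the kettle's mouth with 7 mm to spare all round; black round knob on top. 0.4 kg. Origin: centre of the plug's underside, z up; 115 mm above the bench when home on the kettle.
- lid_knob (a point): Point on the axis of the lid's knob, 40 mm above the underside of its plug. The knob is 32 mm in diameter, from 26 to 52 mm above the underside of the plug, on a 20 mm stem.
- control_box: Grey control box fixed to the bench between the robot and the kettle, 80 x 150 x 50 mm high, with two grey push buttons on its top: the large one towards +y of its centre (36 mm off), the small one towards -y (42 mm off). Origin: centre of its underside.
- start (a joint): Large round push button (42 mm diameter), pressed downwards: 0 m up, 0.008 m fully down; sprung, about 5 N at the bottom.
- start_top (a point): Centre of the top face of the large button's cap; moves with it.
- small (a joint): Small round push button (20 mm diameter), not to be used: 0 m up, 0.006 m fully down.
- small_top (a point): Centre of the top face of the small button's cap.
- bulb0: Brown garlic bulb 1 of 5; origin in its middle, 15 mm above its flat underside; 38 mm diameter, 36 mm tall with a blunt tip, 35 g. The bulbs lie loose on the floor of the kettle in a ring, the middle of the kettle being free.
- bulb1: Brown garlic bulb 2 of 5; origin in its middle, 15 mm above its flat underside; 38 mm diameter, 36 mm tall with a blunt tip, 35 g. The bulbs lie loose on the floor of the kettle in a ring, the middle of the kettle being free.
- bulb2: Brown garlic bulb 3 of 5; origin in its middle, 15 mm above its flat underside; 38 mm diameter, 36 mm tall with a blunt tip, 35 g. The bulbs lie loose on the floor of the kettle in a ring, the middle of the kettle being free.
- bulb3: Brown garlic bulb 4 of 5; origin in its middle, 15 mm above its flat underside; 38 mm diameter, 36 mm tall with a blunt tip, 35 g. The bulbs lie loose on the floor of the kettle in a ring, the middle of the kettle being free.
- bulb4: Brown garlic bulb 5 of 5; origin in its middle, 15 mm above its flat underside; 38 mm diameter, 36 mm tall with a blunt tip, 35 g. The bulbs lie loose on the floor of the kettle in a ring, the middle of the kettle being free.
- jar_a: Bystander: filled jar with a green label and a pale lid, 84 mm diameter, 106 mm tall. Origin: centre of its underside.
- jar_b: Bystander: filled jar with a green label and a pale lid, 84 mm diameter, 106 mm tall. Origin: centre of its underside.
- jar_c: Bystander: filled jar with a green label and a pale lid, 84 mm diameter, 106 mm tall. Origin: centre of its underside.
- jar_lids: Bystander: stack of pale jar lids, 88 mm diameter, 32 mm high. Origin: centre of its underside.
- scoop: Bystander: steel scoop with a square open pan of 90 x 70 x 36 mm and a white handle, 190 mm long in all. Origin: near its middle, on its underside; handle towards its -x.
- tape_roll: Bystander: roll of pale paper tape lying flat, 100 mm diameter, 45 mm high. Origin: centre of its underside.

How it is judged:
On the way, in this order (a step that is already met when the one before it is completed fails the run):
1. the foot of the paddle is down in the kettle among the bulbs and at least three of the five bulbs are more than 25 mm from where they lay (horizontal distance between paddle and kettle below 0.092 m and z of paddle in the frame of kettle below 0.055 m and (distance of each of bulb0, bulb1, bulb2 from where it was at the start of the episode above 0.025 m or distance of each of bulb0, bulb1, bulb3 from where it was at the start of the episode above 0.025 m or distance of each of bulb0, bulb1, bulb4 from where it was at the start of the episode above 0.025 m or distance of each of bulb0, bulb2, bulb3 from where it was at the start of the episode above 0.025 m or distance of each of bulb0, bulb2, bulb4 from where it was at the start of the episode above 0.025 m or distance of each of bulb0, bulb3, bulb4 from where it was at the start of the episode above 0.025 m or distance of each of bulb1, bulb2, bulb3 from where it was at the start of the episode above 0.025 m or distance of each of bulb1, bulb2, bulb4 from where it was at the start of the episode above 0.025 m or distance of each of bulb1, bulb3, bulb4 from where it was at the start of the episode above 0.025 m or distance of each of bulb2, bulb3, bulb4 from where it was at the start of the episode above 0.025 m)), for 0.05 s.
2. the paddle stands upright in the drip tray, let go (horizontal distance between paddle and drip_tray below 0.045 m and z of paddle in the frame of drip_tray below 0.012 m and angle between paddle's own z axis and vertical below 0.12 rad and linear speed of paddle below 0.02 m/s and contact force between the fingers and paddle below 0.1 N), for 0.2 s.
3. the lid is home on the kettle, let go (horizontal distance between lid and kettle below 0.012 m and z of lid in the frame of kettle between 0.108 and 0.119 m and angle between lid's own z axis and vertical below 0.05 rad and linear speed of lid below 0.02 m/s and contact force between the fingers and lid below 0.1 N), for 0.2 s.
4. the large button is held fully down (over 6.8 of 8 mm) for 0.8 s with the lid home (value of joint start above 0.0068 m and horizontal distance between lid and kettle below 0.012 m and z of lid in the frame of kettle between 0.108 and 0.119 m and angle between lid's own z axis and vertical below 0.05 rad), for 0.8 s.
At the end, for the whole second after the job is handed in: Paddle upright (7 degrees) and at rest in the drip tray, foot within 45 mm of its centre; lid home on the kettle (within 4 mm of seated height, 12 mm of centre, level within 3 degrees); five bulbs inside the kettle; both buttons up (within 1.5 mm) (all of step 2 and all of step 3 and horizontal distance between each of bulb0, bulb1, bulb2, bulb3, bulb4 and kettle below 0.09 m and z of each of bulb0, bulb1, bulb2, bulb3, bulb4 in the frame of kettle below 0.115 m and value of joint each of start, small below 0.0015 m); the robot touches nothing.
It fails at once if a bulb is touched by the robot itself (contact force between any of the arm, the fingers and bulb0 above 0.3 N or contact force between any of the arm, the fingers and bulb1 above 0.3 N or contact force between any of the arm, the fingers and bulb2 above 0.3 N or contact force between any of the arm, the fingers and bulb3 above 0.3 N or contact force between any of the arm, the fingers and bulb4 above 0.3 N).
It fails at once if the small button is pressed (over 3 mm) (value of joint small above 0.003 m).
It fails at once if a bystander is moved by more than 30 mm or tipped (distance of any of jar_a, jar_b, jar_c, jar_lids, scoop, tape_roll from where it was at the start of the episode above 0.03 m or angle between any of jar_a, jar_b, jar_c, jar_lids, scoop, tape_roll's own z axis and vertical above 0.35 rad).
It also fails if it takes over 72 s, if anything falls off the work surface, if the arm or the gripper's body presses on something with over 40 N, if the wrist force passes 120 N, or if a joint passes its speed limit or range.

## Working session

There is one attempt and no reset: what is moved stays moved. The work goes in short steps, Python scripts to look and compute and a tool call to move; the robot and the scene stay as the last step left them, time stands still between calls to the robot, and variables do not carry over. Pictures are saved under pics/ and viewed, and the job is handed in when it is done.

Besides the shell and the picture viewer there is one more tool, called after "Emit:" as name(argument=value, ...) on one line, values as JSON. carry_out: Moves the arm, as the interface text tells. Its arguments: {"type":"object","properties":{"moves":{"type":"array","items":{"type":"number"}},"force":{"type":"number"}},"required":["moves"]}

```bash
mkdir -p pics; cat > h.py <<'E'
import numpy as np, cv2
from workcell import *
def snap(n,f):
    im=get_image(n); cv2.imwrite('pics/'+f,cv2.cvtColor(im,cv2.COLOR_RGB2BGR)); return im
def ray(cal,uv):
    x=cv2.undistortPoints(np.array([[uv]],float),np.array(cal['mtx']),np.array(cal.get('dist',np.zeros(5)),float))[0,0]
    T=np.array(cal['T']); d=T[:3,:3]@np.array([x[0],-x[1],-1.]); return T[:3,3],d
def onz(cal,uv,z):
    o,d=ray(cal,uv); return o+d*(z-o[2])/d[2]
def proj(cal,p):
    T=np.linalg.inv(np.array(cal['T'])); q=T[:3,:3]@np.array(p)+T[:3,3]; K=np.array(cal['mtx'])
    v=K@np.array([q[0],-q[1],-q[2]]); return v[:2]/v[2]
E
python3 - <<'E'
from h import *
for n in ['side','top']:
    snap(n,n+'0.png'); c=get_calibration(n); print(n,c.keys(),np.round(c['mtx'],1),np.round(c['T'],3))
s=read_state(); print({k:np.round(v,3) for k,v in s.items()},hold_point_z)
E
```

```text
side dict_keys(['mtx', 'T']) [[483.6   0.  278.5]
 [  0.  483.6 213. ]
 [  0.    0.    1. ]] [[-0.687  0.371 -0.625 -0.508]
 [-0.726 -0.353  0.59   0.981]
 [-0.002  0.859  0.512  0.977]
 [ 0.     0.     0.     1.   ]]
top dict_keys(['mtx', 'T']) [[412.6   0.  274.1]
 [  0.  412.6 212.7]
 [  0.    0.    1. ]] [[ 0.01   0.994 -0.106  0.401]
 [-1.     0.011  0.006  0.026]
 [ 0.007  0.106  0.994  1.221]
 [ 0.     0.     0.     1.   ]]
{'t': np.float64(0.1), 'joints': array([ 1.595,  0.502, -0.427,  1.551,  0.221,  1.138, -0.21 ]), 'dq': array([-0.001, -0.001, -0.001, -0.002, -0.001,  0.001, -0.001]), 'tau': array([-1.1000e-02, -5.7081e+01, -5.8380e+00, -2.8175e+01,  1.1000e-02,
        6.0000e-03,  0.0000e+00]), 'tcp_pos': array([ 0.154, -0.631,  0.23 ]), 'eef_rot': array([ 0.993,  0.119, -0.   , -0.001]), 'contact_force': array([-0.596,  0.344,  0.103]), 'ft_torque': array([ 0.015, -0.018,  0.036]), 'gripper_width': np.float64(0.086)} 0.0187
```

View pics/side0.png

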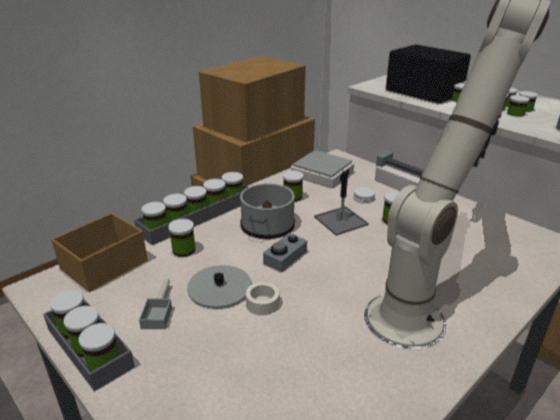

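View pics/top0.png

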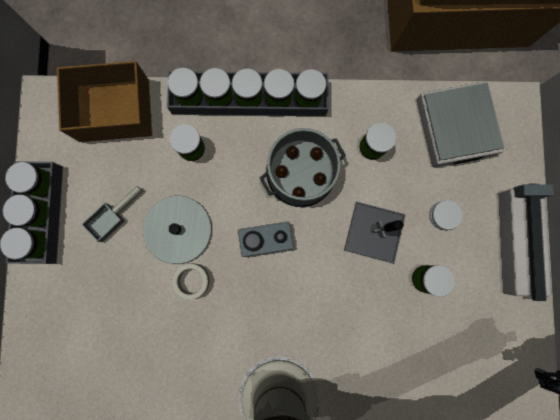

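The side view shows the whole bench. In the top view the kettle is near (303,167), the paddle in the tray near (380,228), the lid near (176,229) and the control box near (266,239). I'll enlarge these for exact pixels.

```bash
python3 - <<'E'
import cv2
im=cv2.imread('pics/top0.png')
def crop(n,x0,y0,x1,y1,s):
    c=cv2.resize(im[y0:y1,x0:x1],None,fx=s,fy=s,interpolation=cv2.INTER_CUBIC)
    for x in range((x0//10+1)*10,x1,10): cv2.line(c,((x-x0)*s,0),((x-x0)*s,6 if x%50 else 16),(0,0,255),1)
    for y in range((y0//10+1)*10,y1,10): cv2.line(c,(0,(y-y0)*s),(6 if y%50 else 16,(y-y0)*s),(0,0,255),1)
    cv2.imwrite('pics/'+n,c)
crop('c1.png',230,120,350,210,6)
crop('c2.png',340,190,420,270,7)
crop('c3.png',130,185,300,265,4)
E
```

```text
(no output)
```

View pics/c1.png

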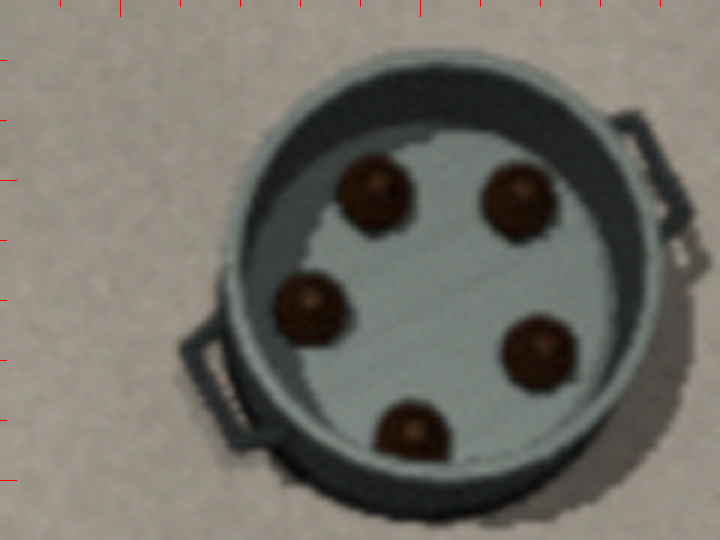

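View pics/c2.png

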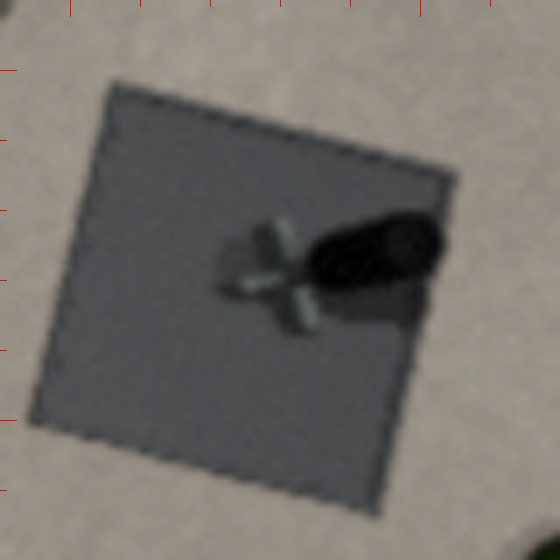

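View pics/c3.png

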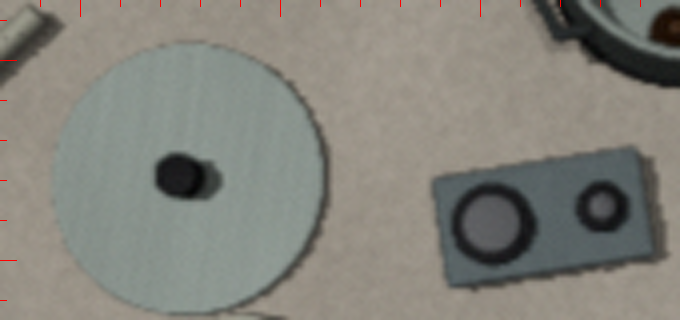

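```bash
python3 - <<'E'
from h import *
c=get_calibration('top')
def P(n,u,v,z): print(n,np.round(onz(c,(u,v),z)*1000,1)[:2])
P('kettle',230+444/6,120+266/6,.125)
P('kL',230+224/6,120+266/6,.125);P('kR',230+664/6,120+266/6,.125);P('kT',230+444/6,120+48/6,.125);P('kB',230+444/6,120+483/6,.125)
for x,y in [(113,80),(458,172),(380,517),(28,424)]: P('tray',340+x/7,190+y/7,.010)
P('foot',340+288/7,190+280/7,.044)
P('htop',340+412/7,190+242/7,.204)
P('lidfl',130+190/4,185+178/4,.016);P('knob',130+178/4,185+176/4,.052)
P('big',130+493/4,185+224/4,.058);P('small',130+602/4,185+207/4,.058)
for x,y in [(374,195),(520,203),(312,310),(540,353),(413,438)]: P('bulb',230+x/6,120+y/6,.045)
P('jarb',381,133,.106);P('jarlids',447,215,.032);P('jarc',438,281,.106);P('jara',187,138,.106);P('tape',191,281,.045);P('scoop',112,215,.02)
P('lug1',230+690/6,120+220/6,.085);P('lug1b',230+632/6,120+113/6,.085);P('lug2',230+185/6,120+352/6,.085)
P('lug2b',230+237/6,120+447/6,.085)
s=get_calibration('side')
print('side proj paddle top', proj(s,[*onz(c,(398.9,224.6),.204)[:2],.204]),'lidknob',proj(s,[*onz(c,(174.5,229),.052)[:2],.052]))
from scipy.spatial.transform import Rotation as R
print(R.from_quat(read_state()['eef_rot']).as_matrix().round(3))
E
python3 -c "
import cv2
im=cv2.imread('pics/side0.png')[140:300,170:400];cv2.imwrite('pics/s1.png',cv2.resize(im,None,fx=3.4,fy=3.4,interpolation=2))"
```

```text
kettle [650.7 -60.1]
kL [649.5  39.2]
kR [ 651.8 -159.4]
kT [751.8 -59.8]
kB [551.9 -60.3]
tray [ 566.7 -224. ]
tray [ 529.1 -369.5]
tray [ 384.1 -333.5]
tray [ 421.2 -186.8]
foot [ 480.4 -287.7]
htop [ 483.5 -289.3]
lidfl [477.3 300.5]
knob [476.4 300.8]
big [444.6  77. ]
small [4.573e+02 4.000e-01]
bulb [703.6 -32.2]
bulb [ 700.5 -103.1]
bulb [646.5  -2.6]
bulb [ 626.7 -112.7]
bulb [584.6 -51.6]
jarb [ 746.3 -275.5]
jarlids [ 526.9 -483.3]
jarc [ 341.  -421.4]
jara [725.4 262.6]
tape [330.9 250.9]
scoop [517.4 491.9]
lug1 [ 683.1 -178.5]
lug1b [ 734.2 -151.6]
lug2 [617.6  57.3]
lug2b [573.2  32.6]
side proj paddle top [345.0575148  171.20286258] lidknob [219.74738115 274.38253959]
[[ 0.972  0.237 -0.   ]
 [ 0.237 -0.972  0.002]
 [ 0.    -0.002 -1.   ]]
```

View pics/s1.png

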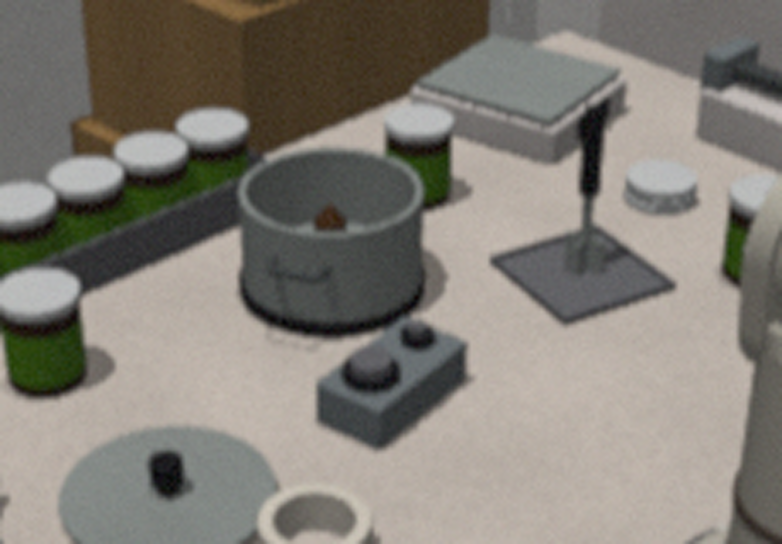

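The paddle stands at about (482,-288), agreeing between foot, handle top and side view. The kettle is at (651,-60), the lid at (477,300), the large button at (445,77) and the tray centre at (475,-278). Sizes check out: the rim measures 200 mm, and the buttons are 78 mm apart. Next I'll move above the paddle.

Emit:
carry_out(moves=[40, 42, 6, 0, 0, 0, 85, 80, 84, 12, 0, 0, 0, 85, 120, 126, 20, 0, 0, 0, 85, 160, 168, 30, 0, 0, 0, 85, 200, 210, 40, 0, 0, 0, 85], force=60)

```text
t: 0.72
tcp_pos: [0.3546, -0.4199, 0.2713]
eef_rot: [0.993, 0.119, -0.0, -0.0]
contact_force: [0.9, -0.9, 0.1]
gripper_width: 0.0853
```

Emit:
carry_out(moves=[40, 42, 0, 0, 0, 0, 85, 80, 84, 0, 0, 0, 0, 85, 115, 120, 0, 0, 0, 0, 85, 127, 133, 0, 0, 0, 0, 85, 127, 133, 0, 0, 0, 0, 85])

```text
t: 1.35
tcp_pos: [0.4812, -0.2875, 0.271]
eef_rot: [0.993, 0.12, -0.0, -0.0]
contact_force: [0.3, -0.2, -0.8]
gripper_width: 0.0847
```

```bash
python3 - <<'E'
from h import *
c=get_calibration('wrist'); im=snap('wrist','w1.png')
print('proj handle top est',proj(c,[.4825,-.2885,.204]))
E
```

```text
proj handle top est [282.24770843 224.69005651]
```

View pics/w1.png

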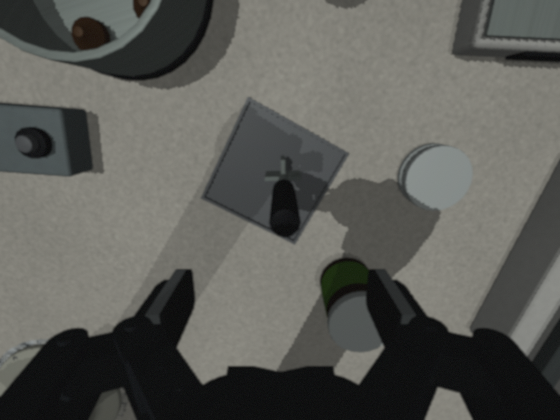

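The wrist view shows the handle top at (285,222), where the estimate projects to (282,225), which is within 2 mm. It's centred between the fingers, so I'll go down and grip.

Emit:
carry_out(moves=[1, -1, -40, 0, 0, 0, 85, 1, -1, -80, 0, 0, 0, 85, 1, -1, -110, 0, 0, 0, 85, 1, -1, -121, 0, 0, 0, 85, 1, -1, -121, 0, 0, 0, 10], force=80)

```text
t: 2.02
tcp_pos: [0.4807, -0.2908, 0.15]
eef_rot: [0.993, 0.118, -0.001, -0.0]
contact_force: [0.4, 0.1, 0.8]
gripper_width: 0.0694
```

Emit:
carry_out(moves=[0, 0, 0, 0, 0, 0, 10, 0, 0, 0, 0, 0, 0, 10, 0, 0, 0, 0, 0, 0, 10, 0, 0, 0, 0, 0, 0, 10])

```text
t: 2.52
tcp_pos: [0.4827, -0.2901, 0.1516]
eef_rot: [0.993, 0.119, 0.001, 0.001]
contact_force: [-0.9, -0.5, 6.0]
gripper_width: 0.0226
```

Emit:
carry_out(moves=[0, 0, 15, 0, 0, 0, 10, 0, 0, 50, 0, 0, 0, 10, 0, 0, 95, 0, 0, 0, 10, 0, 0, 140, 0, 0, 0, 10, 0, 0, 165, 0, 0, 0, 10])

```text
t: 3.15
tcp_pos: [0.4824, -0.2894, 0.3184]
eef_rot: [0.993, 0.119, 0.001, 0.001]
contact_force: [-0.5, -0.3, -2.4]
gripper_width: 0.0221
```

```bash
python3 - <<'E'
from h import *
c=get_calibration('wrist'); snap('wrist','w2.png'); snap('side','s2.png'); s=read_state(); print(s['tcp_pos'],s['contact_force'],s['gripper_width'])
E
```

```text
[ 0.48337597 -0.28984077  0.31892511] [ 0.71842786  0.28591372 -3.12142365] 0.022259965083957958
```

View pics/s2.png

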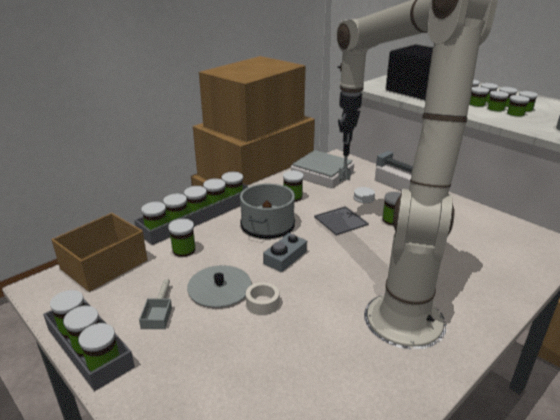

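View pics/w2.png

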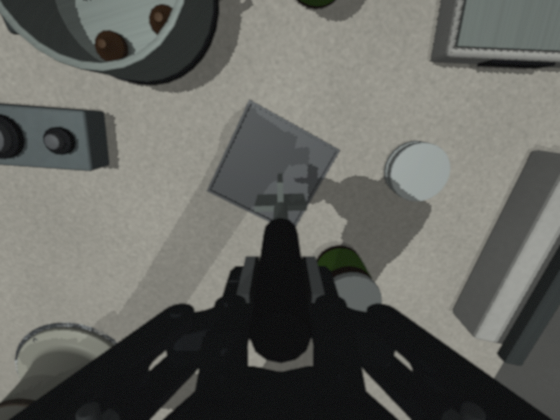

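The paddle hangs upright in the gripper (side view: foot near (345,180), clear of the bench). I'll carry it over the kettle's middle.

Emit:
carry_out(moves=[20, 28, 0, 0, 0, 0, 10, 48, 66, 0, 0, 0, 0, 10, 78, 107, 0, 0, 0, 0, 10, 108, 148, 0, 0, 0, 0, 10, 136, 186, 0, 0, 0, 0, 10])

```text
t: 3.88
tcp_pos: [0.6176, -0.1019, 0.3135]
eef_rot: [0.993, 0.119, -0.001, -0.001]
contact_force: [0.1, 0.3, -1.7]
gripper_width: 0.0226
```

Emit:
carry_out(moves=[20, 28, 0, 0, 0, 0, 10, 30, 43, 0, 0, 0, 0, 10, 32, 44, 0, 0, 0, 0, 10, 32, 44, 0, 0, 0, 0, 10])

```text
t: 4.38
tcp_pos: [0.6492, -0.0616, 0.3147]
eef_rot: [0.993, 0.118, -0.001, 0.001]
contact_force: [-0.6, -0.4, -2.2]
gripper_width: 0.0224
```

```bash
python3 - <<'E'
from h import *
c=get_calibration('wrist'); snap('wrist','w3.png'); snap('side','s3.png'); s=read_state(); print(s['tcp_pos'],s['contact_force'],s['gripper_width'])
p=s['tcp_pos']
for z in (.146,.166): print(proj(c,[p[0],p[1],p[2]-z]),proj(get_calibration('side'),[p[0],p[1],p[2]-z]))
E
```

```text
[ 0.64919597 -0.0618655   0.31514303] [-0.12442564  0.90009382 -2.4595493 ] 0.022538649402084873
[280.66230463 197.15209769] [268.44275231 184.35540232]
[280.63173133 191.97264061] [268.5098228  189.23888522]
```

View pics/s3.png

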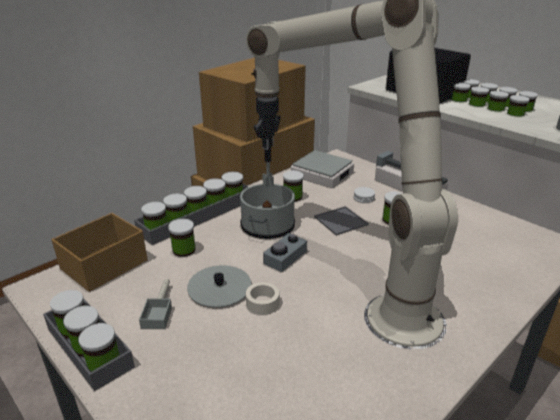

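View pics/w3.png

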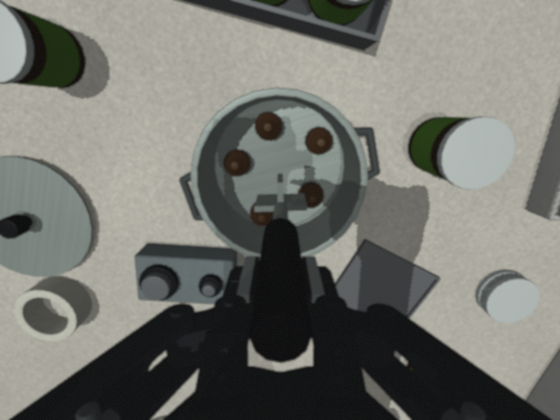

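```bash
python3 - <<'E'
from h import *
c=get_calibration('wrist')
print(onz(c,(279,174),.125), proj(c,[.651,-.060,.125]))
a=np.linspace(0,2*np.pi,60); p=np.array([proj(c,[.651+.1*np.cos(t),-.06+.1*np.sin(t),.125]) for t in a]); print(p.min(0),p.max(0))
E
```

```text
[ 0.66272127 -0.05711771  0.125     ] [279.05717335 184.5740199 ]
[189.97433077  89.10868946] [368.07028373 263.79791418]
```

The kettle's rim outline in the wrist view (columns 190–367, top row 90) matches the estimated centre. I'll lower the foot into the free middle.

Emit:
carry_out(moves=[2, 2, -30, 0, 0, 0, 10, 2, 2, -62, 0, 0, 0, 10, 2, 2, -95, 0, 0, 0, 10, 2, 2, -120, 0, 0, 0, 10, 2, 2, -130, 0, 0, 0, 10])

```text
t: 5.1
tcp_pos: [0.6504, -0.0594, 0.1837]
eef_rot: [0.993, 0.118, -0.001, 0.0]
contact_force: [-0.5, -0.2, -2.4]
gripper_width: 0.0225
```

```bash
python3 - <<'E'
from h import *
snap('wrist','w4.png'); s=read_state(); print(s['tcp_pos'],s['contact_force'],s['gripper_width'])
E
```

```text
[ 0.65045314 -0.05902845  0.18329105] [-0.35026953 -0.47158039 -3.65307578] 0.022331346312774326
```

View pics/w4.png

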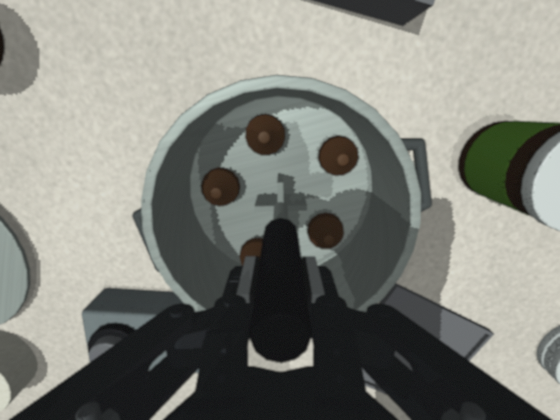

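Emit:
carry_out(moves=[12, 22, 0, 0, 0, 0, 10, 11, 41, 0, 0, 0, 0, 10, -12, 43, 0, 0, 0, 0, 10, -32, 32, 0, 0, 0, 0, 10, -43, 12, 0, 0, 0, 0, 10])

```text
t: 5.78
tcp_pos: [0.6082, -0.044, 0.1867]
eef_rot: [0.993, 0.121, 0.001, 0.0]
contact_force: [-0.6, -0.7, -1.8]
gripper_width: 0.0222
```

Emit:
carry_out(moves=[0, -24, 0, 0, 0, 0, 10, 11, -44, 0, 0, 0, 0, 10, 31, -55, 0, 0, 0, 0, 10, 55, -55, 0, 0, 0, 0, 10, 75, -44, 0, 0, 0, 0, 10])

```text
t: 6.4
tcp_pos: [0.6833, -0.0906, 0.1848]
eef_rot: [0.993, 0.118, -0.002, -0.0]
contact_force: [-4.7, 2.1, -1.9]
gripper_width: 0.0222
```

```bash
python3 - <<'E'
from h import *
snap('wrist','w5.png'); snap('top','t5.png'); s=read_state(); print(s['tcp_pos'],s['eef_rot'],s['contact_force'],s['ft_torque'],s['gripper_width'])
E
```

```text
[ 0.68494955 -0.0859058   0.18495622] [ 9.92699897e-01  1.20595613e-01  5.39509352e-05 -1.89975009e-03] [-1.23535066  1.85590768 -2.83378605] [ 0.45574371  0.42873576 -0.01207784] 0.02209635111972178
```

View pics/w5.png

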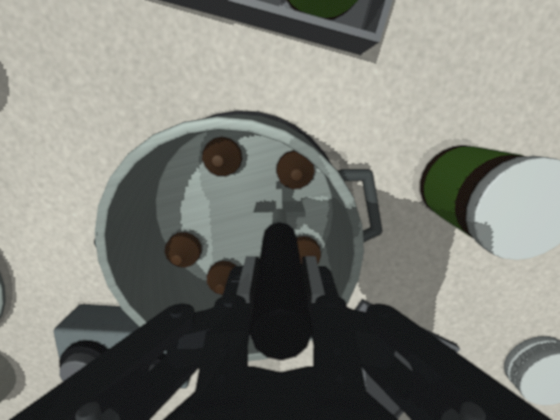

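The bulbs are being shoved but slip past (now near (222,157), (295,168), (182,248), (222,277), (303,248)). I'll do another circle, a little wider.

Emit:
carry_out(moves=[18, 19, 0, 0, 0, 0, 10, 18, 45, 0, 0, 0, 0, 10, 5, 69, 0, 0, 0, 0, 10, -19, 82, 0, 0, 0, 0, 10, -45, 82, 0, 0, 0, 0, 10])

```text
t: 7.12
tcp_pos: [0.6404, -0.0078, 0.1866]
eef_rot: [0.993, 0.12, 0.003, 0.001]
contact_force: [6.2, -4.5, -0.1]
gripper_width: 0.0226
```

Emit:
carry_out(moves=[-24, -13, 0, 0, 0, 0, 10, -37, -37, 0, 0, 0, 0, 10, -37, -63, 0, 0, 0, 0, 10, -24, -87, 0, 0, 0, 0, 10, 0, -100, 0, 0, 0, 0, 10])

```text
t: 7.75
tcp_pos: [0.6404, -0.1055, 0.1869]
eef_rot: [0.993, 0.119, 0.002, -0.002]
contact_force: [2.1, 5.1, -2.1]
gripper_width: 0.0224
```

Emit:
carry_out(moves=[26, 0, 0, 0, 0, 0, 10, 50, 13, 0, 0, 0, 0, 10, 63, 37, 0, 0, 0, 0, 10, 63, 63, 0, 0, 0, 0, 10, 50, 87, 0, 0, 0, 0, 10])

```text
t: 8.38
tcp_pos: [0.689, -0.025, 0.1853]
eef_rot: [0.993, 0.118, -0.0, 0.003]
contact_force: [-0.5, -14.2, 0.7]
gripper_width: 0.0222
```

```bash
python3 - <<'E'
from h import *
c=get_calibration('wrist')
snap('wrist','w6.png'); s=read_state(); print(s['tcp_pos'],s['contact_force'],s['ft_torque'],s['gripper_width'])
for x,y in [(703.6,-32.2),(700.5,-103.1),(646.5,-2.6),(626.7,-112.7),(584.6,-51.6)]: print(proj(c,[x/1e3,y/1e3,.05]).round())
E
```

```text
[ 0.68678335 -0.02300273  0.18564366] [ -4.77671083 -10.12243018  -1.51016963] [-4.55709867  1.16915697 -0.25997486] 0.022333437880327253
[291. 187.]
[361. 207.]
[248. 235.]
[347. 275.]
[281. 297.]
```

View pics/w6.png

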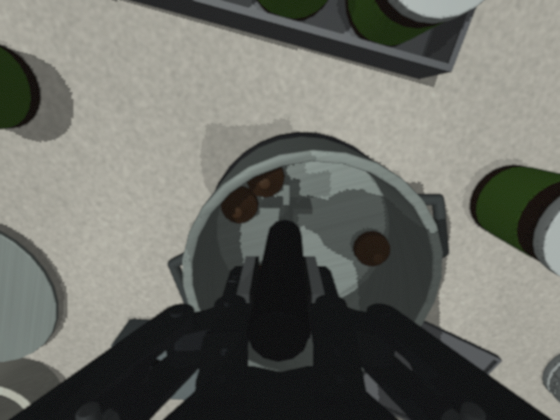

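Emit:
carry_out(moves=[-25, 6, 0, 0, 0, 0, 10, -49, 6, 0, 0, 0, 0, 10, -69, -5, 0, 0, 0, 0, 10, -80, -25, 0, 0, 0, 0, 10, -57, -37, 0, 0, 0, 0, 10])

```text
t: 9.05
tcp_pos: [0.6304, -0.06, 0.1861]
eef_rot: [0.993, 0.119, -0.0, 0.001]
contact_force: [0.8, 0.1, -2.8]
gripper_width: 0.0222
```

Emit:
carry_out(moves=[20, 0, 0, 0, 0, 0, 10, 20, 0, 0, 0, 0, 0, 10])

```text
t: 9.3
tcp_pos: [0.6532, -0.0582, 0.1858]
eef_rot: [0.993, 0.119, 0.001, 0.0]
contact_force: [0.7, 0.2, -2.9]
gripper_width: 0.0225
```

```bash
python3 - <<'E'
from h import *
c=get_calibration('wrist')
snap('wrist','w7.png'); s=read_state(); print(s['tcp_pos'],s['contact_force'],s['ft_torque'],s['gripper_width'])
im=cv2.imread('pics/w7.png')
for x,y in [(703.6,-32.2),(700.5,-103.1),(646.5,-2.6),(626.7,-112.7),(584.6,-51.6)]: 
  q=proj(c,[x/1e3,y/1e3,.05]).round().astype(int);cv2.circle(im,tuple(map(int,q)),20,(0,0,255),1)
cv2.imwrite('pics/w7b.png',im)
snap('top','t7.png');
im=cv2.imread('pics/t7.png'); cv2.imwrite('pics/t7c.png',cv2.resize(im[110:220,230:370],None,fx=5,fy=5))
E
```

```text
[ 0.6519964  -0.05765244  0.18549462] [-0.08701042  0.14100664 -3.4711996 ] [ 0.04595083  0.00542797 -0.0326228 ] 0.022322168428901546
```

View pics/w7b.png

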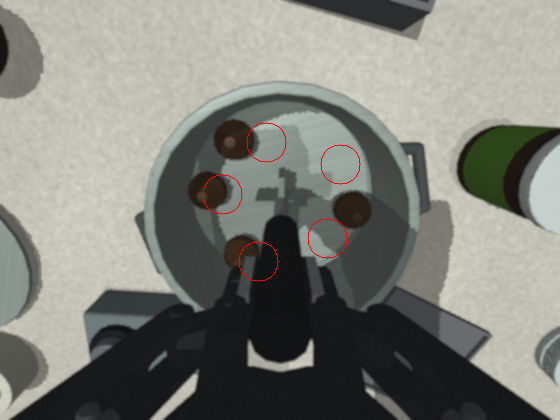

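View pics/t7c.png

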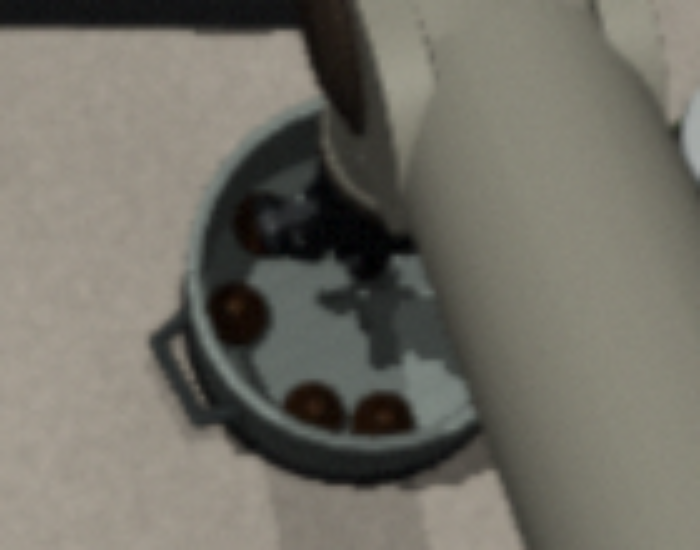

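In this view the bulbs at (234,140), (207,190), (240,252) and (352,210) are off the original spots (red circles), but not all by a clear margin. I'll stir again, wider, so they can't slip past.

Emit:
carry_out(moves=[28, -5, 0, 0, 0, 0, 10, 56, -5, 0, 0, 0, 0, 10, 54, 19, 0, 0, 0, 0, 10, 40, 40, 0, 0, 0, 0, 10, 19, 54, 0, 0, 0, 0, 10])

```text
t: 10.02
tcp_pos: [0.6701, -0.0014, 0.1856]
eef_rot: [0.993, 0.121, 0.001, 0.0]
contact_force: [4.5, -6.9, -2.8]
gripper_width: 0.0221
```

Emit:
carry_out(moves=[-24, 3, 0, 0, 0, 0, 10, -47, -5, 0, 0, 0, 0, 10, -66, -21, 0, 0, 0, 0, 10, -75, -44, 0, 0, 0, 0, 10, -74, -69, 0, 0, 0, 0, 10])

```text
t: 10.65
tcp_pos: [0.5962, -0.0719, 0.1865]
eef_rot: [0.993, 0.12, 0.001, 0.001]
contact_force: [0.8, -0.8, -2.4]
gripper_width: 0.022
```

```bash
cat > look.py <<'E'
from h import *
import sys
n=sys.argv[1]
s=read_state(); c=get_calibration('wrist'); ct=get_calibration('top')
snap('wrist','w%s.png'%n); snap('top','t%s.png'%n); print(s['t'],s['tcp_pos'],s['contact_force'],s['ft_torque'],s['gripper_width'])
im=cv2.imread('pics/w%s.png'%n);it=cv2.resize(cv2.imread('pics/t%s.png'%n)[110:220,230:370],None,fx=4,fy=4)
for x,y in [(703.6,-32.2),(700.5,-103.1),(646.5,-2.6),(626.7,-112.7),(584.6,-51.6)]: 
  q=proj(c,[x/1e3,y/1e3,.05]).round().astype(int);cv2.circle(im,tuple(map(int,q)),20,(0,0,255),1)
  q=(proj(ct,[x/1e3,y/1e3,.045])-[230,110])*4;cv2.circle(it,tuple(map(int,q)),24,(0,0,255),1)
cv2.imwrite('pics/w%sb.png'%n,im); cv2.imwrite('pics/t%sb.png'%n,it)
E
python3 look.py 8
```

```text
10.65 [ 0.59617714 -0.07190092  0.18654789] [ 0.8237156  -0.83245438 -2.38393759] [-0.04567576  0.08521511  0.00729553] 0.02201388500125856
```

View pics/w8b.png

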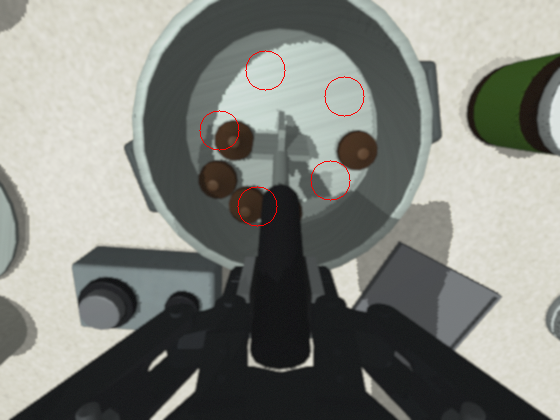

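View pics/t8b.png

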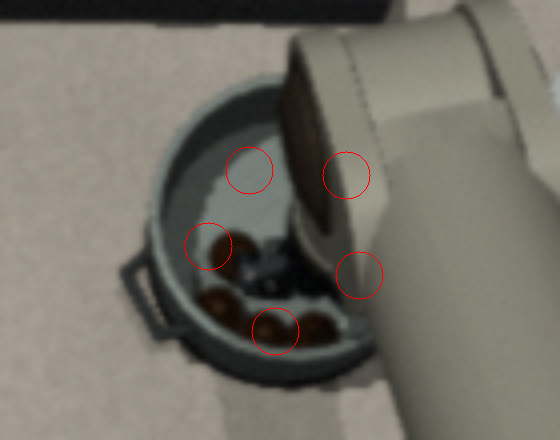

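No bulb now lies within about 34 mm of the original spots of bulbs 0, 1 and 3, so at least three have moved well over 25 mm. I'll finish the round and end in the middle.

Emit:
carry_out(moves=[11, -22, 0, 0, 0, 0, 10, 31, -37, 0, 0, 0, 0, 10, 55, -42, 0, 0, 0, 0, 10, 79, -37, 0, 0, 0, 0, 10, 99, -22, 0, 0, 0, 0, 10])

```text
t: 11.38
tcp_pos: [0.6948, -0.0958, 0.1839]
eef_rot: [0.993, 0.119, -0.003, -0.0]
contact_force: [-6.5, -0.0, -0.1]
gripper_width: 0.0222
```

Emit:
carry_out(moves=[-20, 17, 0, 0, 0, 0, 10, -44, 37, 0, 0, 0, 0, 10, -44, 37, 0, 0, 0, 0, 10])

```text
t: 11.75
tcp_pos: [0.6505, -0.0544, 0.1852]
eef_rot: [0.993, 0.122, -0.001, -0.001]
contact_force: [-0.3, 0.2, -2.9]
gripper_width: 0.0223
```

```bash
python3 look.py 9
```

```text
11.75 [ 0.65048667 -0.05440477  0.18517717] [-0.34055727  0.24236347 -2.8778028 ] [-0.00800813 -0.01225757 -0.04817709] 0.02227048917645073
```

View pics/w9b.png

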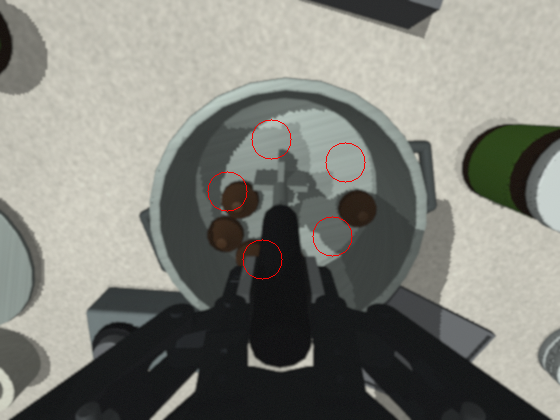

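View pics/t9b.png

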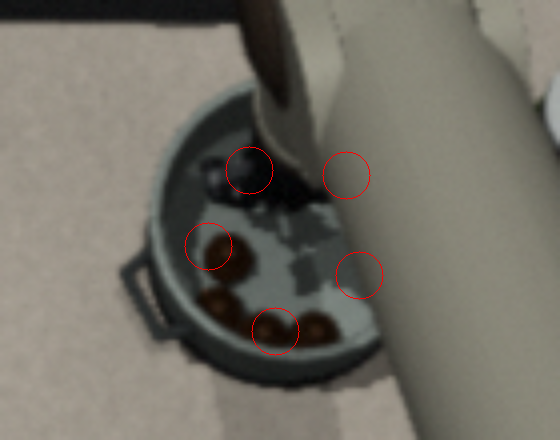

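Bulbs now lie at (238,200), (225,233), (250,258) and (357,208), with one more hidden. The original spots 0, 1 and 3 are clear. The foot seems shifted forward in the grip, so I'll lift and measure its tilt.

Emit:
carry_out(moves=[0, 0, 20, 0, 0, 0, 10, 0, 0, 55, 0, 0, 0, 10, 0, 0, 95, 0, 0, 0, 10, 0, 0, 130, 0, 0, 0, 10, 0, 0, 130, 0, 0, 0, 10])

```text
t: 12.48
tcp_pos: [0.6545, -0.0577, 0.3205]
eef_rot: [0.993, 0.119, 0.004, 0.001]
contact_force: [-0.3, -0.2, -3.2]
gripper_width: 0.0225
```

```bash
python3 look.py 10; python3 - <<'E'
from h import *
s=read_state(); c=get_calibration('wrist'); cs=get_calibration('side')
snap('side','s10.png'); im=cv2.imread('pics/s10.png'); cv2.imwrite('pics/s10c.png',cv2.resize(im[80:240,210:330],None,fx=5,fy=5,interpolation=2)[:600])
p=s['tcp_pos']; 
for z in (-.052,.053,.108,.148): 
  q=[p[0],p[1],p[2]-z]; print(z,proj(c,q).round(1),((proj(cs,q)-[210,80])*5).round(1))
E
```

```text
12.475 [ 0.6545127  -0.05772973  0.32050034] [-0.30045068 -0.22493382 -3.2058189 ] [-0.01679281  0.04527347 -0.00727744] 0.02245091820584541
-0.052 [280.8 342.9] [281.9 263.1]
0.053 [280.5 233.4] [284.  403.9]
0.108 [280.5 209.2] [285.1 474.2]
0.148 [280.5 196.8] [285.9 523.8]
```

View pics/w10b.png

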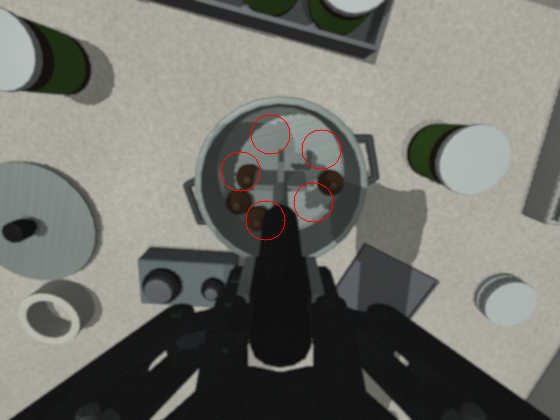

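View pics/s10c.png

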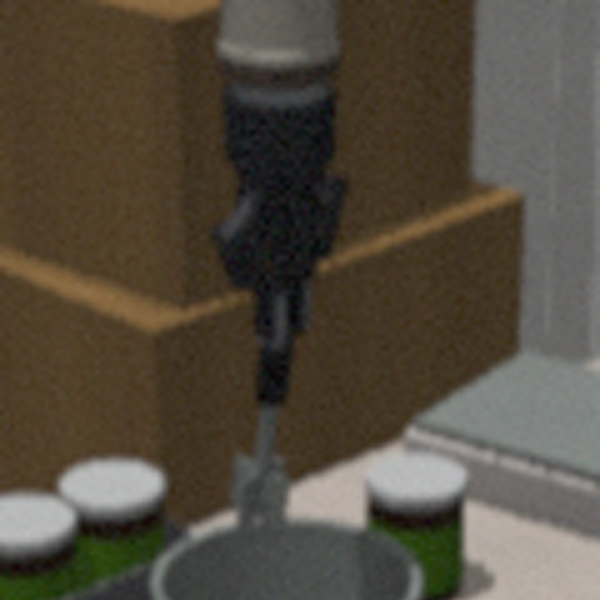

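```bash
python3 - <<'E'
from h import *
from scipy.spatial.transform import Rotation as R
s=read_state(); c=get_calibration('wrist'); cs=get_calibration('side')
p=s['tcp_pos'];M=R.from_quat(s['eef_rot']).as_matrix(); print(M.round(3))
g=p-M[:,2]*.019
for th in (0,.05,.1,.12,.14,.16,.2):
  d=np.cos(th)*M[:,2]+np.sin(th)*M[:,0]
  for L in (-.035,.07,.127,.167): 
    q=g+d*L; print(th,L,proj(c,q).round(1),((proj(cs,q)-[210,80])*5).round(1))
im=cv2.imread('pics/w10.png'); cv2.imwrite('pics/w10c.png',cv2.resize(im[140:240,220:340],None,fx=6,fy=6,interpolation=2))
E
```

```text
[[ 0.972  0.236 -0.001]
 [ 0.236 -0.972 -0.   ]
 [-0.001 -0.    -1.   ]]
0 -0.035 [280.6 346.8] [282.4 262.3]
0 0.07 [280.5 234.4] [284.7 403.2]
0 0.127 [280.5 209. ] [285.9 476.1]
0 0.167 [280.5 196.7] [286.7 525.7]
0.05 -0.035 [280.6 350.6] [284.5 262.9]
0.05 0.07 [280.5 229.8] [280.6 402. ]
0.05 0.127 [280.5 202.1] [278.5 473.8]
0.05 0.167 [280.5 188.6] [277.1 522.6]
0.1 -0.035 [280.6 354.2] [286.7 263.6]
0.1 0.07 [280.5 225.2] [276.5 400.5]
0.1 0.127 [280.5 195.2] [271.2 471. ]
0.1 0.167 [280.5 180.4] [267.7 519. ]
0.12 -0.035 [280.6 355.5] [287.5 263.9]
0.12 0.07 [280.5 223.3] [274.8 399.9]
0.12 0.127 [280.5 192.4] [268.3 469.9]
0.12 0.167 [280.5 177.2] [263.9 517.4]
0.14 -0.035 [280.6 356.8] [288.3 264.2]
0.14 0.07 [280.5 221.5] [273.2 399.2]
0.14 0.127 [280.5 189.6] [265.4 468.6]
0.14 0.167 [280.5 173.9] [260.1 515.8]
0.16 -0.035 [280.6 358.1] [289.2 264.6]
0.16 0.07 [280.5 219.7] [271.6 398.5]
0.16 0.127 [280.5 186.9] [262.5 467.3]
0.16 0.167 [280.5 170.6] [256.4 514. ]
0.2 -0.035 [280.6 360.5] [290.9 265.3]
0.2 0.07 [280.6 216.1] [268.3 397. ]
0.2 0.127 [280.5 181.3] [256.8 464.5]
0.2 0.167 [280.5 164. ] [249.  510.4]
```

View pics/w10c.png

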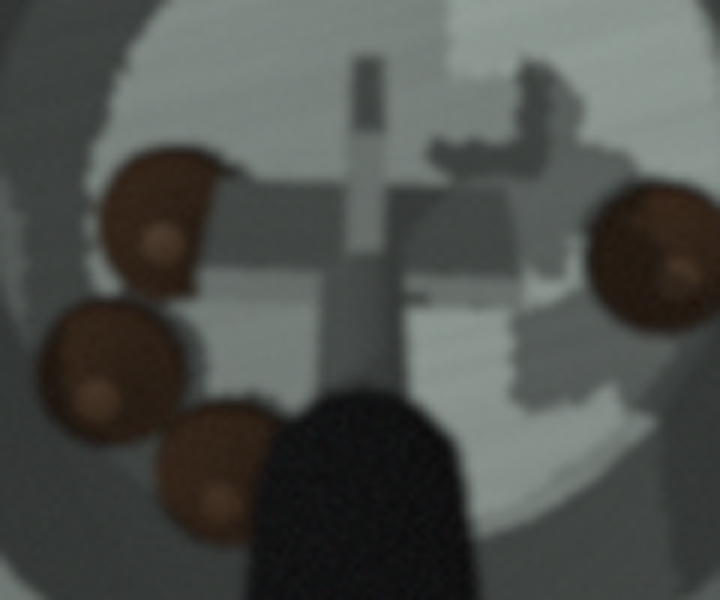

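The paddle is tilted about 0.155 rad in the grip. Both views agree: the foot is at (281,170) in the wrist view and near (262,520) in the enlarged side crop. I'll correct this with a tool turn of about 8.9° while carrying it back.

Emit:
carry_out(moves=[-20, -24, 0, -1.0, 4.3, 0, 10, -50, -61, 0, -2.1, 8.6, 0, 10, -85, -103, 0, -2.1, 8.6, 0, 10, -120, -146, 0, -2.1, 8.6, 0, 10, -150, -182, 0, -2.1, 8.6, 0, 10])

```text
t: 13.25
tcp_pos: [0.4994, -0.2415, 0.3135]
eef_rot: [0.99, 0.118, -0.078, 0.009]
contact_force: [0.6, -0.5, -3.1]
gripper_width: 0.0222
```

Emit:
carry_out(moves=[-22, -28, 0, 0, 0, 0, 10, -32, -39, 0, 0, 0, 0, 10, -32, -39, 0, 0, 0, 0, 10, -32, -39, 0, 0, 0, 0, 10])

```text
t: 13.75
tcp_pos: [0.471, -0.2766, 0.3151]
eef_rot: [0.99, 0.12, -0.076, 0.009]
contact_force: [0.5, -0.1, -1.9]
gripper_width: 0.0224
```

```bash
cat > m.py <<'E'
from h import *
import sys
from scipy.spatial.transform import Rotation as R
n=sys.argv[1]
s=read_state(); c=get_calibration('wrist'); cs=get_calibration('side')
snap('wrist','w%s.png'%n);snap('side','s%s.png'%n)
p=s['tcp_pos'];M=R.from_quat(s['eef_rot']).as_matrix(); print(s['t'],p,M[:,2].round(3),s['contact_force'],s['gripper_width'])
g=p-M[:,2]*.019
im=cv2.resize(cv2.imread('pics/w%s.png'%n)[120:300,200:380],None,fx=3,fy=3,interpolation=2)
i2=cv2.resize(cv2.imread('pics/s%s.png'%n)[90:250,280:400],None,fx=4,fy=4,interpolation=2)[:540]
for L in (-.035,.07,.127,.167):
  q=g+[0,0,-L]
  cv2.circle(im,tuple(map(int,(proj(c,q)-[200,120])*3)),3,(0,0,255),-1)
  cv2.circle(i2,tuple(map(int,(proj(cs,q)-[280,90])*4)),3,(0,0,255),-1)
h=max(im.shape[0],i2.shape[0]); i2=cv2.copyMakeBorder(i2,0,max(0,540-i2.shape[0]),0,0,0)[:540]; cv2.imwrite('pics/m%s.png'%n,np.hstack([im,i2])[:, :800])
E
python3 m.py 11
```

```text
13.75 [ 0.47099485 -0.27657515  0.31506807] [-0.149 -0.035 -0.988] [ 0.47865374 -0.05784052 -1.89366936] 0.022366315460757576
```

View pics/m11.png

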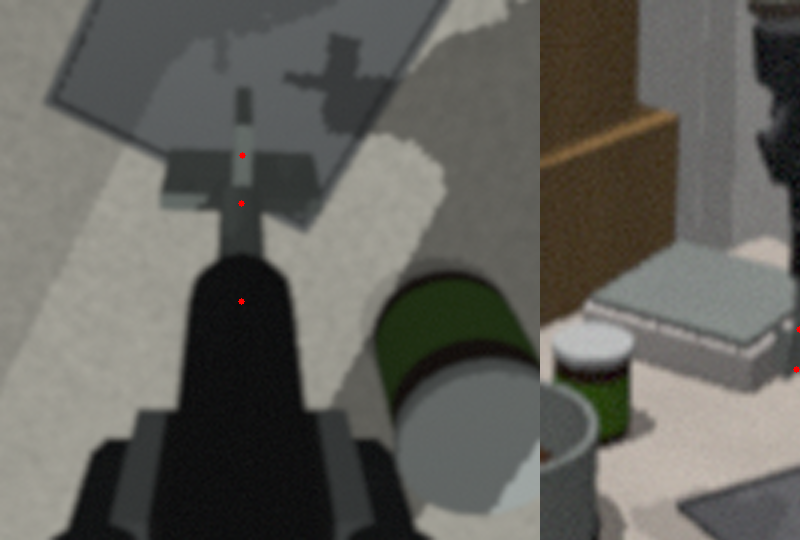

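The projected upright axis (red dots at (242,155) and (241,203)) now coincides with the foot, so the paddle is vertical. I'll lower it into the tray.

Emit:
carry_out(moves=[0, 0, -40, 0, 0, 0, 10, 0, 0, -85, 0, 0, 0, 10, 0, 0, -125, 0, 0, 0, 10, 0, 0, -145, 0, 0, 0, 10, 0, 0, -156, 0, 0, 0, 10])

```text
t: 14.48
tcp_pos: [0.4703, -0.2779, 0.1587]
eef_rot: [0.99, 0.119, -0.077, 0.009]
contact_force: [-0.0, 0.4, -1.2]
gripper_width: 0.0222
```

Emit:
carry_out(moves=[0, 0, -3, 0, 0, 0, 10, 0, 0, -6, 0, 0, 0, 10, 0, 0, -6, 0, 0, 0, 10])

```text
t: 14.85
tcp_pos: [0.4703, -0.2788, 0.1541]
eef_rot: [0.99, 0.119, -0.076, 0.01]
contact_force: [-0.7, -0.2, -2.8]
gripper_width: 0.0221
```

Emit:
carry_out(moves=[0, 0, -2, 0, 0, 0, 10, 0, 0, -3, 0, 0, 0, 10, 0, 0, -3, 0, 0, 0, 10])

```text
t: 15.22
tcp_pos: [0.4704, -0.2789, 0.1518]
eef_rot: [0.99, 0.119, -0.076, 0.01]
contact_force: [-1.8, 1.3, 5.4]
gripper_width: 0.0223
```

```bash
python3 m.py 12
```

```text
15.225 [ 0.47042981 -0.27888183  0.15177744] [-0.148 -0.038 -0.988] [-1.80501311  1.28058366  5.44718997] 0.022289836502693085
```

View pics/s12.png

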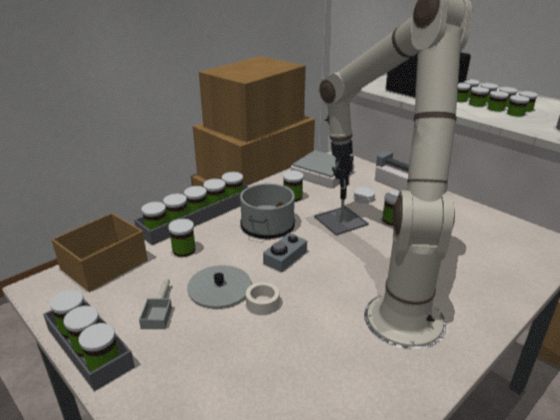

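View pics/m12.png

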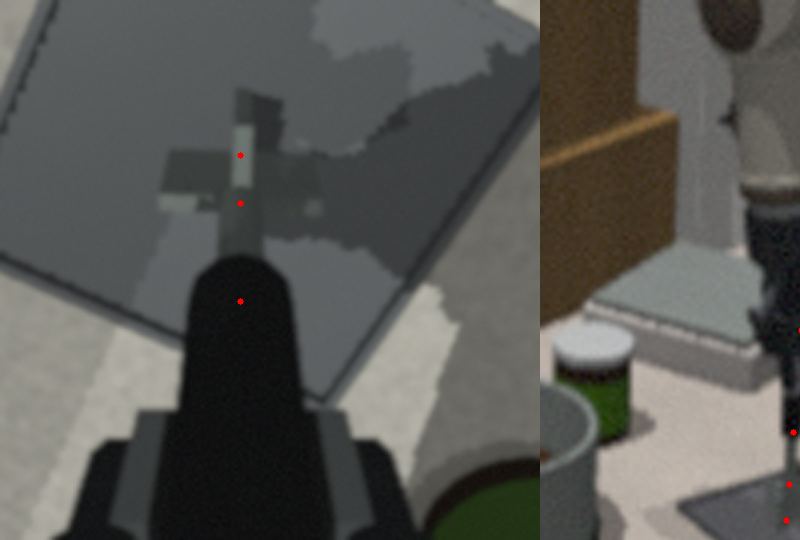

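The foot is on the tray floor (contact force +5 N upward, foot near the tray's middle). I'll release.

Emit:
carry_out(moves=[0, 0, 0, 0, 0, 0, 30, 0, 0, 0, 0, 0, 0, 50, 0, 0, 0, 0, 0, 0, 85, 0, 0, 0, 0, 0, 0, 85, 0, 0, 0, 0, 0, 0, 85])

```text
t: 15.95
tcp_pos: [0.4698, -0.2785, 0.1502]
eef_rot: [0.99, 0.119, -0.077, 0.009]
contact_force: [0.6, -0.2, -0.9]
gripper_width: 0.0851
```

```bash
python3 m.py 13
```

```text
15.95 [ 0.46976398 -0.27852267  0.15023377] [-0.15  -0.036 -0.988] [ 0.59618865 -0.23213207 -0.90785925] 0.08511550528047014
```

View pics/w13.png

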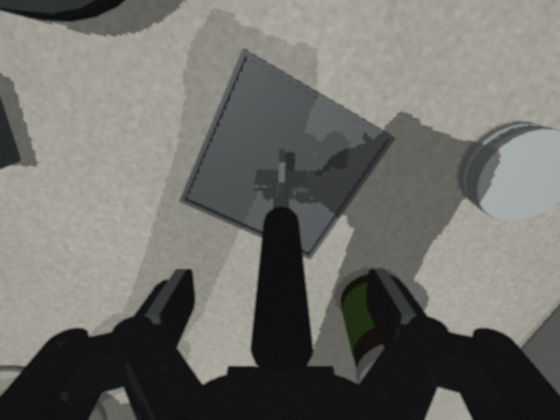

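The paddle stands free in the tray. I'll go straight up, untilt, then head for the lid.

Emit:
carry_out(moves=[0, 0, 20, 0, 0, 0, 85, 0, 0, 55, 0, 0, 0, 85, 0, 0, 95, 0, 0, 0, 85, 0, 0, 130, 1.0, -4.3, 0, 85, 0, 40, 140, 2.1, -8.6, 0, 85])

```text
t: 16.68
tcp_pos: [0.4713, -0.2413, 0.2941]
eef_rot: [0.993, 0.117, 0.003, 0.002]
contact_force: [0.0, 1.1, 0.5]
gripper_width: 0.0852
```

Emit:
carry_out(moves=[2, 55, 0, 0, 0, 0, 85, 2, 110, 0, 0, 0, 0, 85, 2, 165, 0, 0, 0, 0, 85, 2, 220, 0, 0, 0, 0, 85, 2, 270, 0, 0, 0, 0, 85])

```text
t: 17.3
tcp_pos: [0.4718, 0.0337, 0.2919]
eef_rot: [0.993, 0.12, 0.001, 0.001]
contact_force: [1.5, -0.6, 0.9]
gripper_width: 0.0849
```

Emit:
carry_out(moves=[3, 50, -10, 0, 0, 0, 85, 3, 105, -20, 0, 0, 0, 85, 3, 160, -40, 0, 0, 0, 85, 4, 215, -60, 0, 0, 0, 85, 5, 255, -80, 0, 0, 0, 85])

```text
t: 17.92
tcp_pos: [0.4768, 0.2894, 0.2113]
eef_rot: [0.993, 0.12, 0.001, -0.0]
contact_force: [0.6, -0.3, -0.7]
gripper_width: 0.0848
```

Emit:
carry_out(moves=[0, 15, -20, 0, 0, 0, 85, 0, 15, -20, 0, 0, 0, 85])

```text
t: 18.18
tcp_pos: [0.4756, 0.3025, 0.1902]
eef_rot: [0.993, 0.121, -0.001, 0.0]
contact_force: [0.0, -0.1, 0.4]
gripper_width: 0.0851
```

```bash
python3 - <<'E'
from h import *
s=read_state();c=get_calibration('wrist'); snap('wrist','w14.png'); snap('top','t14.png'); print(s['t'],s['tcp_pos'],s['eef_rot'],proj(c,[.4765,.3007,.052]))
E
```

```text
18.175 [0.47559712 0.30250905 0.19015649] [ 9.92697690e-01  1.20625487e-01 -8.83221145e-04  9.07747647e-05] [282.56972875 198.71908926]
```

View pics/w14.png

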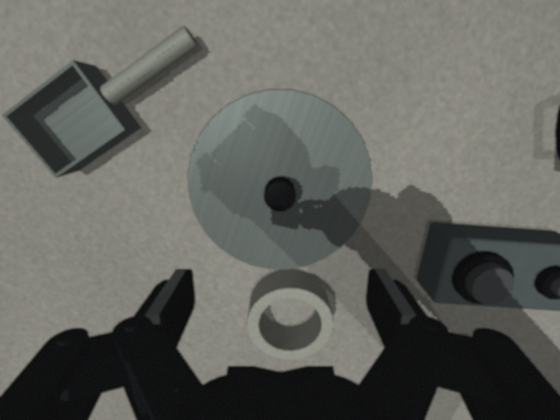

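View pics/t14.png

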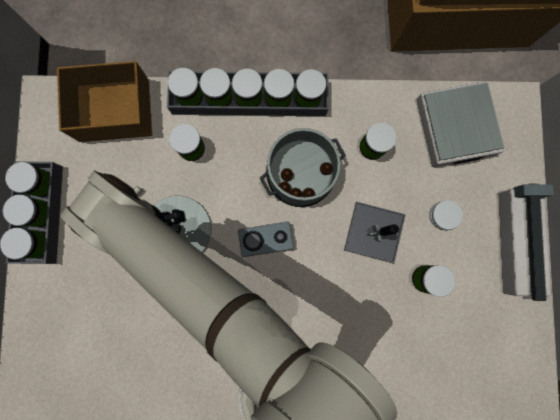

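The wrist view shows the knob top at (280,192). The top view shows the paddle upright in the tray and all five bulbs in the kettle. Four of them are bunched on the left and near side.

```bash
python3 - <<'E'
from h import *
c=get_calibration('wrist'); im=cv2.imread('pics/w14.png'); cv2.imwrite('pics/w14c.png',cv2.resize(im[150:250,220:340],None,fx=6,fy=6,interpolation=2))
print(onz(c,(279,192),.052),onz(c,(280,179),.016))
im=cv2.imread('pics/t14.png'); cv2.imwrite('pics/t14c.png',cv2.resize(im[120:210,230:350],None,fx=6,fy=6,interpolation=2))
E
```

```text
[0.48390986 0.30401258 0.052     ] [0.48891712 0.3042732  0.016     ]
```

View pics/w14c.png

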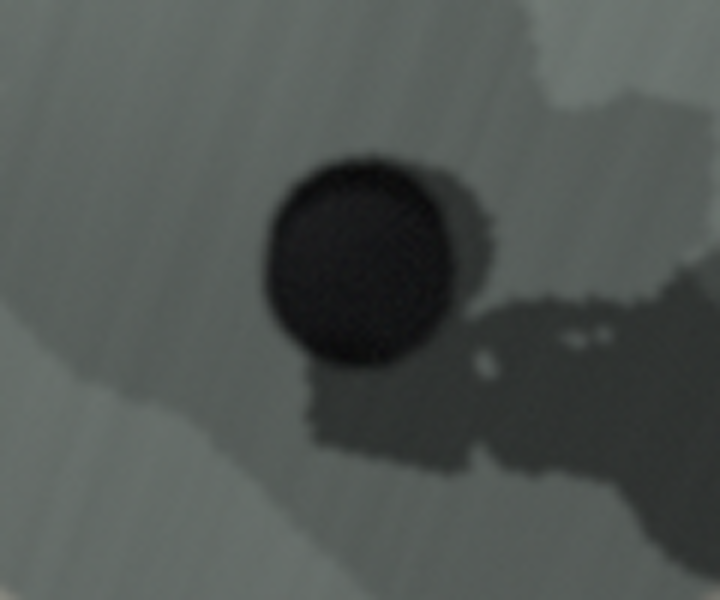

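View pics/t14c.png

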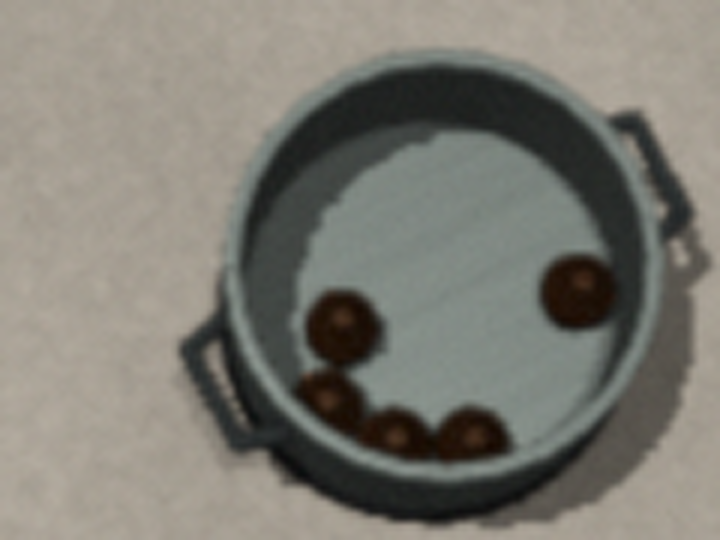

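```bash
python3 - <<'E'
from h import *
c=get_calibration('wrist');ct=get_calibration('top')
a=np.linspace(0,2*np.pi,90)
for X,Y in((.4765,.3007),(.480,.302),(.483,.303)):
  for r,z in((.1,.016),(.016,.052),(.016,.026)):
    p=np.array([proj(c,[X+r*np.cos(t),Y+r*np.sin(t),z]) for t in a]); print(X,z,p.min(0).round(1),p.max(0).round(1))
p=np.array([proj(ct,[.4773+.1*np.cos(t),.3005+.1*np.sin(t),.016]) for t in a]);print('top',p.min(0),p.max(0))
E
```

```text
0.4765 0.016 [187.9  91.7] [373.1 272.3]
0.4765 0.052 [264.  183.9] [297.  215.5]
0.4765 0.026 [265.3 178.1] [295.7 207.6]
0.48 0.016 [187.2  87.6] [373.  269.6]
0.48 0.052 [263.5 180.1] [296.6 212. ]
0.48 0.026 [264.8 174.6] [295.3 204.2]
0.483 0.016 [186.6  84.2] [373.1 267.2]
0.483 0.052 [263.2 176.8] [296.4 208.9]
0.483 0.026 [264.5 171.6] [295.1 201.4]
top [143.16530077 195.61451355] [211.78045645 264.00378886]
```

Fitting the outline gives the lid at (0.479, 0.302), against (0.477, 0.300) from the top view, which agrees to about 2 mm. I'll descend on the knob.

Emit:
carry_out(moves=[3, 0, -45, 0, 0, 0, 85, 3, 0, -95, 0, 0, 0, 85, 3, 0, -140, 0, 0, 0, 85, 3, 0, -162, 0, 0, 0, 85, 3, 0, -167, 0, 0, 0, 85])

```text
t: 18.9
tcp_pos: [0.4803, 0.3006, 0.0234]
eef_rot: [0.993, 0.118, -0.0, 0.0]
contact_force: [0.7, -0.4, -0.3]
gripper_width: 0.0852
```

Emit:
carry_out(moves=[0, 0, 0, 0, 0, 0, 20, 0, 0, 0, 0, 0, 0, 20, 0, 0, 0, 0, 0, 0, 20, 0, 0, 0, 0, 0, 0, 20, 0, 0, 0, 0, 0, 0, 20], force=70)

```text
t: 19.52
tcp_pos: [0.4807, 0.3028, 0.0251]
eef_rot: [0.993, 0.119, 0.001, -0.001]
contact_force: [-2.2, -0.3, 6.3]
gripper_width: 0.03
```

```bash
python3 - <<'E'
from h import *
s=read_state();snap('wrist','w15.png'); print(s['t'],s['tcp_pos'],s['contact_force'],s['gripper_width'])
E
```

```text
19.525 [0.48066705 0.30280828 0.025071  ] [-2.15625709 -0.32209844  6.30158884] 0.0300133048391086
```

View pics/w15.png

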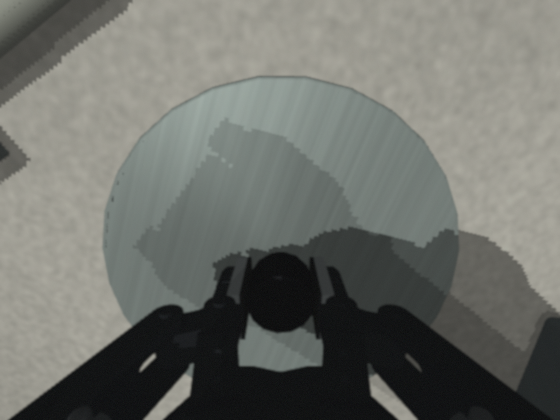

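The knob is gripped (30 mm opening). Lifting.

Emit:
carry_out(moves=[0, 0, 15, 0, 0, 0, 20, 0, 0, 50, 0, 0, 0, 20, 0, 0, 90, 0, 0, 0, 20, 0, 0, 130, 0, 0, 0, 20, 0, 0, 160, 0, 0, 0, 20])

```text
t: 20.2
tcp_pos: [0.4795, 0.3013, 0.1854]
eef_rot: [0.993, 0.119, 0.0, 0.0]
contact_force: [-0.3, -0.4, -4.6]
gripper_width: 0.0301
```

Emit:
carry_out(moves=[0, 0, 5, 0, 0, 0, 20, 0, 0, 5, 0, 0, 0, 20])

```text
t: 20.45
tcp_pos: [0.4794, 0.3007, 0.1877]
eef_rot: [0.993, 0.119, -0.0, 0.0]
contact_force: [0.1, -0.1, -5.2]
gripper_width: 0.0301
```

```bash
python3 - <<'E'
from h import *
s=read_state();c=get_calibration('wrist');cs=get_calibration('side');im=snap('wrist','w16.png'); snap('side','s16.png');print(s['t'],s['tcp_pos'],s['eef_rot'],s['contact_force'],s['ft_torque'],s['gripper_width'])
p=s['tcp_pos'];a=np.linspace(0,2*np.pi,90)
for n,cc in(('w16',c),('s16',cs)):
  im=cv2.imread('pics/%s.png'%n)
  q=np.array([proj(cc,[p[0]+.1*np.cos(t),p[1]+.1*np.sin(t),p[2]-.025+.016]) for t in a]).astype(int)
  cv2.polylines(im,[q.reshape(-1,1,2)],True,(0,0,255),1); cv2.imwrite('pics/%sb.png'%n,im)
E
```

```text
20.45 [0.47940553 0.30067863 0.18773538] [ 9.92894011e-01  1.19000613e-01 -2.94120577e-04  4.99924482e-04] [ 0.1137375  -0.08084633 -5.18146112] [ 0.03596568 -0.06117049 -0.03505256] 0.03006921284474977
```

View pics/w16b.png

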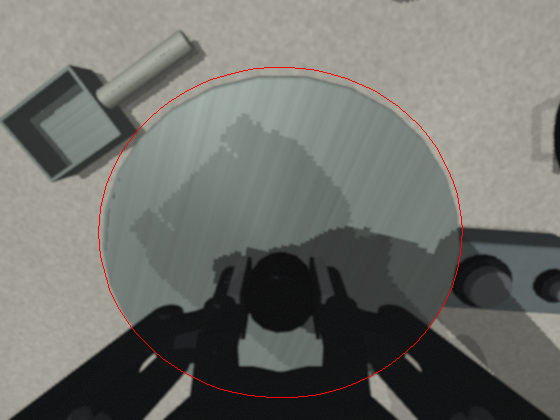

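View pics/s16b.png

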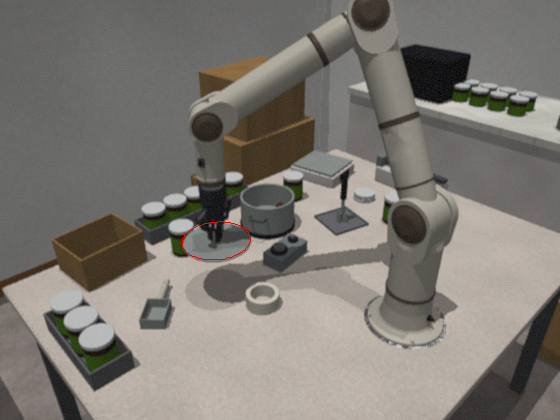

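The lid hangs level, about 3 mm back along tool −x relative to the TCP (its rim top is at row 76, predicted 67). I'll carry it over the kettle with that offset included.

Emit:
carry_out(moves=[12, -25, 5, 0, 0, 0, 20, 32, -65, 10, 0, 0, 0, 20, 54, -110, 10, 0, 0, 0, 20, 76, -155, 10, 0, 0, 0, 20, 98, -200, 10, 0, 0, 0, 20])

```text
t: 21.18
tcp_pos: [0.5774, 0.0998, 0.1966]
eef_rot: [0.993, 0.119, -0.001, -0.0]
contact_force: [0.9, 0.9, -4.9]
gripper_width: 0.0303
```

Emit:
carry_out(moves=[22, -45, 0, 0, 0, 0, 20, 44, -90, 0, 0, 0, 0, 20, 65, -135, 0, 0, 0, 0, 20, 75, -158, 0, 0, 0, 0, 20, 76, -160, 0, 0, 0, 0, 20])

```text
t: 21.8
tcp_pos: [0.6534, -0.0612, 0.1963]
eef_rot: [0.993, 0.117, -0.001, -0.0]
contact_force: [0.1, 0.1, -4.5]
gripper_width: 0.0297
```

```bash
cat > l.py <<'E'
from h import *
import sys
n=sys.argv[1]
s=read_state();c=get_calibration('wrist');cs=get_calibration('side');im=snap('wrist','w%s.png'%n); snap('side','s%s.png'%n);print(s['t'],s['tcp_pos'],s['eef_rot'],s['contact_force'],s['ft_torque'],s['gripper_width'])
p=s['tcp_pos'];a=np.linspace(0,2*np.pi,90)
im=cv2.imread('pics/w%s.png'%n);i2=cv2.imread('pics/s%s.png'%n)
for cen,col in (((p[0]-.003,p[1]-.001,p[2]-.025+.016),(0,0,255)),((.651,-.06,.125),(0,255,0))):
  for cc,I in((c,im),(cs,i2)):
    q=np.array([proj(cc,[cen[0]+.1*np.cos(t),cen[1]+.1*np.sin(t),cen[2]]) for t in a]).astype(int)
    cv2.polylines(I,[q.reshape(-1,1,2)],True,col,1)
cv2.imwrite('pics/w%sb.png'%n,im);cv2.imwrite('pics/s%sb.png'%n,cv2.resize(i2[100:250,170:370],None,fx=4,fy=4,interpolation=2))
E
python3 l.py 17
```

```text
21.8 [ 0.65335248 -0.06120522  0.19626037] [ 9.93106873e-01  1.17204048e-01 -1.38985210e-03 -1.38686212e-04] [ 0.11044382  0.12689568 -4.51698898] [0.05694763 0.05459843 0.01665046] 0.029671294591729312
```

View pics/w17b.png

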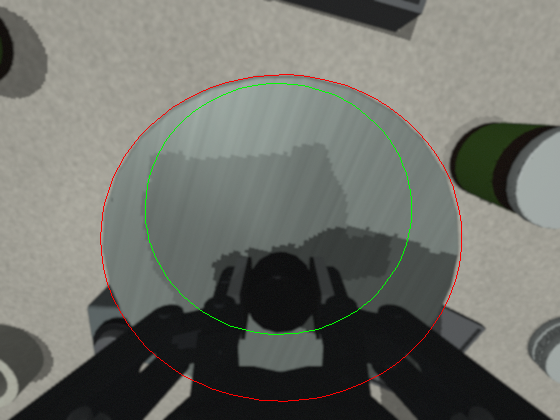

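View pics/s17b.png

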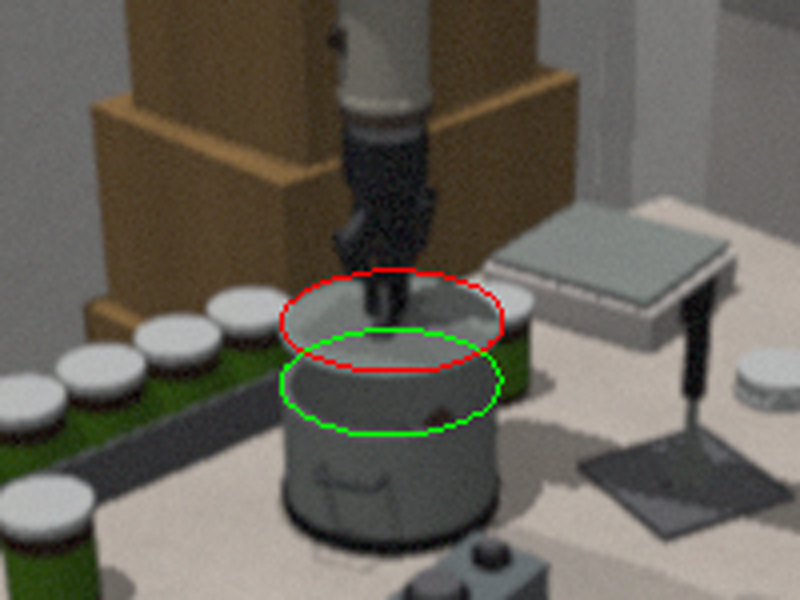

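Side view: the lid (281–497) and the kettle body (284–499) are aligned within 1–2 mm. I'll lower the lid.

Emit:
carry_out(moves=[0, 0, -20, 0, 0, 0, 20, 0, 0, -36, 0, 0, 0, 20, 0, 0, -44, 0, 0, 0, 20, 0, 0, -50, 0, 0, 0, 20, 0, 0, -53, 0, 0, 0, 20])

```text
t: 22.52
tcp_pos: [0.6538, -0.0584, 0.1451]
eef_rot: [0.993, 0.119, 0.0, -0.0]
contact_force: [0.1, -0.3, -4.7]
gripper_width: 0.0302
```

```bash
python3 l.py 18
```

```text
22.525 [ 0.65384549 -0.05844347  0.14506219] [ 9.92874183e-01  1.19167341e-01  2.40172687e-05 -3.38863034e-05] [ 0.13051255 -0.32392725 -4.70339118] [ 0.02581422 -0.02670307 -0.02005207] 0.030218912234339278
```

View pics/s18b.png

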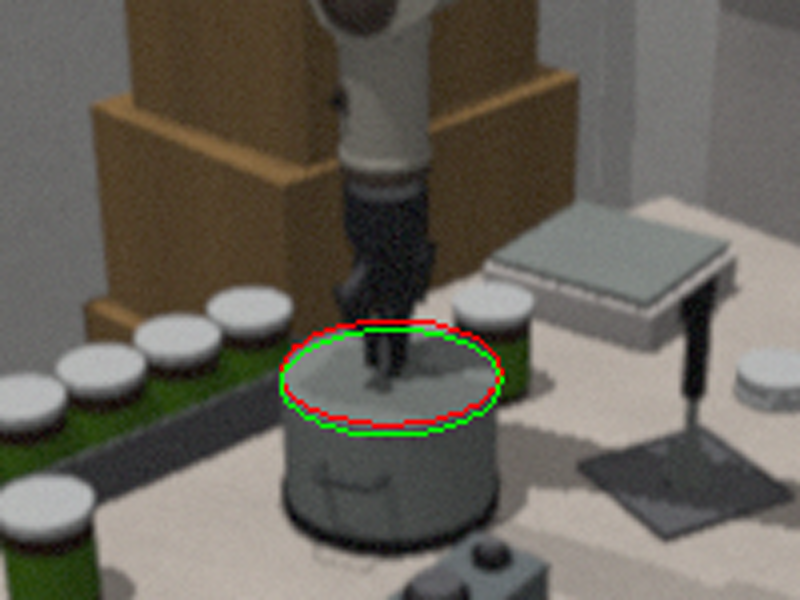

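The plug has entered the mouth freely (no contact force). I'll lower the last millimetres.

Emit:
carry_out(moves=[0, 0, -2, 0, 0, 0, 20, 0, 0, -4, 0, 0, 0, 20, 0, 0, -5, 0, 0, 0, 20, 0, 0, -5, 0, 0, 0, 20])

```text
t: 23.12
tcp_pos: [0.6538, -0.0586, 0.1404]
eef_rot: [0.993, 0.119, 0.0, 0.0]
contact_force: [-0.8, -0.4, -4.9]
gripper_width: 0.03
```

Emit:
carry_out(moves=[0, 0, -1, 0, 0, 0, 20, 0, 0, -2, 0, 0, 0, 20, 0, 0, -2, 0, 0, 0, 20, 0, 0, -2, 0, 0, 0, 20])

```text
t: 23.62
tcp_pos: [0.6539, -0.0586, 0.1401]
eef_rot: [0.993, 0.119, 0.0, 0.0]
contact_force: [-4.9, -1.7, 7.4]
gripper_width: 0.0302
```

The lid is seated (TCP stopped at 0.140 with +7 N). I'll release.

Emit:
carry_out(moves=[0, 0, 0, 0, 0, 0, 45, 0, 0, 0, 0, 0, 0, 65, 0, 0, 0, 0, 0, 0, 85, 0, 0, 0, 0, 0, 0, 85, 0, 0, 0, 0, 0, 0, 85])

```text
t: 24.25
tcp_pos: [0.6538, -0.0585, 0.1382]
eef_rot: [0.993, 0.119, 0.0, -0.0]
contact_force: [1.0, -0.5, -1.2]
gripper_width: 0.0848
```

Emit:
carry_out(moves=[0, 0, 20, 0, 0, 0, 85, 0, 0, 55, 0, 0, 0, 85, 0, 0, 90, 0, 0, 0, 85, 0, 0, 90, 0, 0, 0, 85])

```text
t: 24.75
tcp_pos: [0.6564, -0.0579, 0.2335]
eef_rot: [0.993, 0.119, 0.004, 0.001]
contact_force: [0.5, -0.2, -0.3]
gripper_width: 0.0853
```

```bash
python3 - <<'E'
from h import *
s=read_state();c=get_calibration('wrist');cs=get_calibration('side');a=np.linspace(0,2*np.pi,90)
snap('wrist','w19.png');snap('side','s19.png');print(s['t'],s['tcp_pos'],s['contact_force'])
im=cv2.imread('pics/w19.png');i2=cv2.imread('pics/s19.png')
for cc,I in((c,im),(cs,i2)):
  for r,z in((.1,.131),(.016,.167)):
    q=np.array([proj(cc,[.651+r*np.cos(t),-.06+r*np.sin(t),z]) for t in a]).astype(int); cv2.polylines(I,[q.reshape(-1,1,2)],True,(0,0,255),1)
cv2.imwrite('pics/w19b.png',im);cv2.imwrite('pics/s19b.png',cv2.resize(i2[100:250,170:370],None,fx=4,fy=4,interpolation=2))
E
```

```text
24.75 [ 0.65635836 -0.05787078  0.23353006] [ 0.53173852 -0.17216956 -0.33828424]
```

View pics/w19b.png

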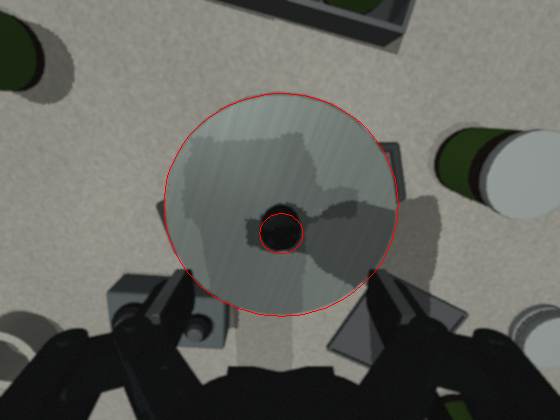

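View pics/s19b.png

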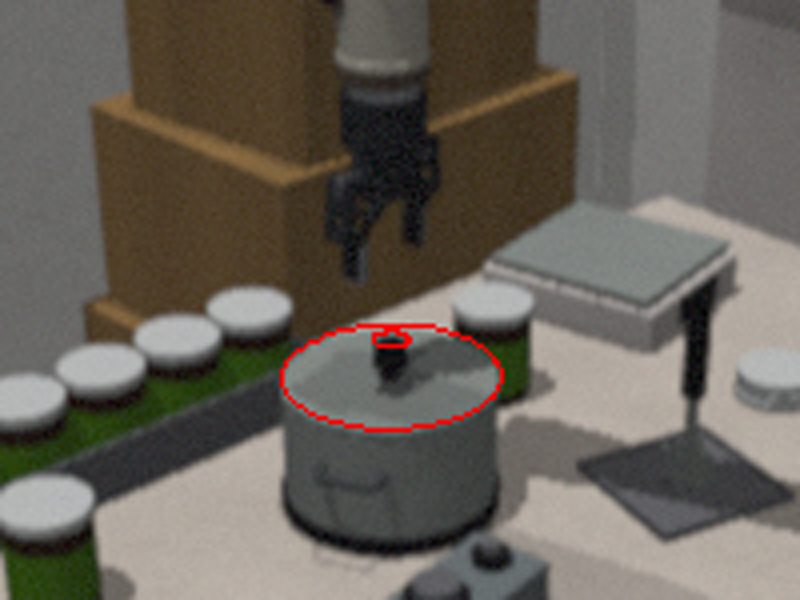

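The lid is home: its outline and knob match the seated prediction in both views. Next the large button, starting with its height from two views.

```bash
python3 - <<'E'
from h import *
ct=get_calibration('top');cs=get_calibration('side')
s0=cv2.imread('pics/s19.png')[220:280,250:320]; I=cv2.resize(s0,None,fx=8,fy=8,interpolation=2)
for z,col in((.050,(255,0,0)),(.058,(0,255,0)),(.066,(0,0,255))):
  b=onz(ct,(253.3,241),z); print(z,b,proj(cs,b))
  q=np.array([(proj(cs,b+[.021*np.cos(t),.021*np.sin(t),0])-[250,220]+.5)*8 for t in np.linspace(0,6.3,60)]).astype(int); cv2.polylines(I,[q.reshape(-1,1,2)],True,col,1)
cv2.imwrite('pics/b.png',I)
E
```

```text
0.05 [0.44486598 0.07720587 0.05      ] [279.45761294 250.27695542]
0.058 [0.44456496 0.07685308 0.058     ] [279.59640691 248.28908552]
0.066 [0.44426395 0.07650028 0.066     ] [279.73591077 246.29104824]
```

View pics/b.png

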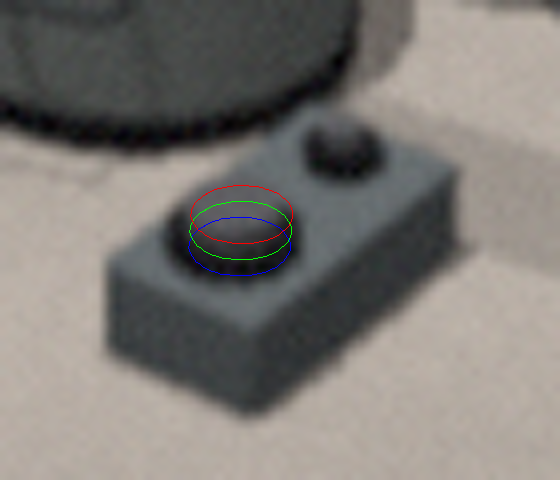

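Emit:
carry_out(moves=[-38, 25, 0, 0, 0, 0, 60, -80, 52, 0, 0, 0, 0, 30, -125, 80, 0, 0, 0, 0, 0, -170, 109, 0, 0, 0, 0, 0, -200, 129, -20, 0, 0, 0, 0])

```text
t: 25.48
tcp_pos: [0.4521, 0.0716, 0.2084]
eef_rot: [0.993, 0.12, 0.0, 0.001]
contact_force: [0.5, -0.3, 0.7]
gripper_width: -0.0003
```

Emit:
carry_out(moves=[-9, 6, -40, 0, 0, 0, 0, -9, 6, -80, 0, 0, 0, 0, -9, 6, -110, 0, 0, 0, 0, -9, 6, -120, 0, 0, 0, 0, -9, 6, -120, 0, 0, 0, 0])

```text
t: 26.1
tcp_pos: [0.4443, 0.0766, 0.088]
eef_rot: [0.993, 0.119, -0.001, -0.0]
contact_force: [0.1, -0.3, -0.2]
gripper_width: -0.0001
```

```bash
python3 - <<'E'
from h import *
s=read_state();c=get_calibration('wrist');snap('wrist','w20.png');snap('side','s20.png');print(s['t'],s['tcp_pos'],s['contact_force'],s['gripper_width'])
i2=cv2.imread('pics/s20.png')
cv2.imwrite('pics/s20b.png',cv2.resize(i2[160:280,220:350],None,fx=5,fy=5,interpolation=2))
E
```

```text
26.1 [0.4442709  0.07659422 0.08802796] [ 0.14439741 -0.32400267 -0.24610247] -0.00012751215806745952
```

View pics/s20b.png

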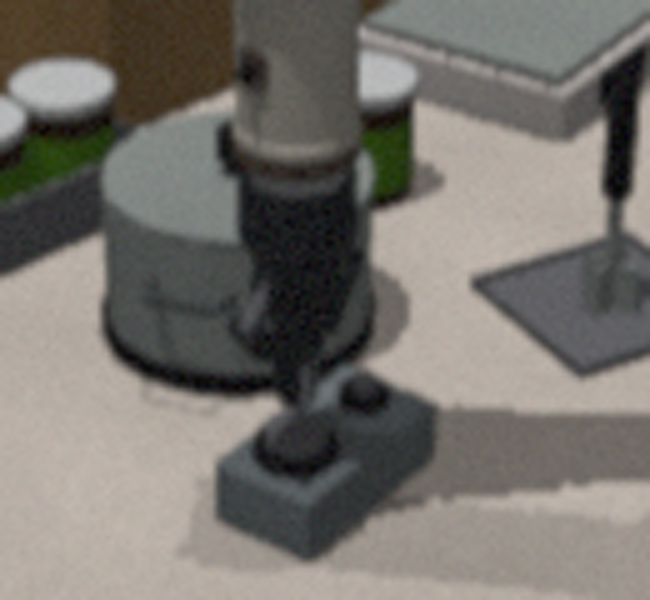

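View pics/w20.png

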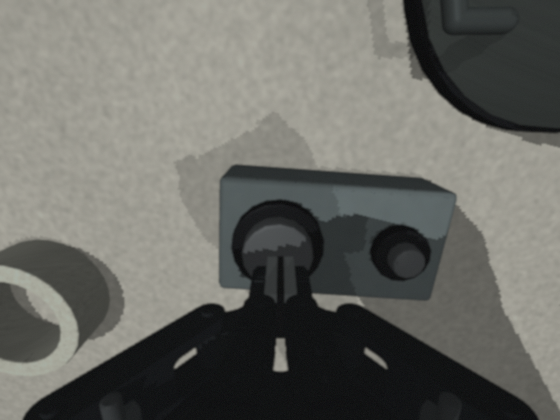

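The closed fingertips are right over the large button's cap, well away from the small one at (405,262). I'll go down gently to find the contact.

Emit:
carry_out(moves=[0, 0, -10, 0, 0, 0, 0, 0, 0, -16, 0, 0, 0, 0, 0, 0, -20, 0, 0, 0, 0, 0, 0, -22, 0, 0, 0, 0, 0, 0, -24, 0, 0, 0, 0])

```text
t: 26.82
tcp_pos: [0.4454, 0.0762, 0.0655]
eef_rot: [0.993, 0.119, 0.0, 0.001]
contact_force: [-8.5, -4.7, 37.4]
gripper_width: -0.0001
```

Emit:
carry_out(moves=[0, 0, -1, 0, 0, 0, 0, 0, 0, -2, 0, 0, 0, 0, 0, 0, -3, 0, 0, 0, 0])

```text
t: 27.2
tcp_pos: [0.4455, 0.0762, 0.065]
eef_rot: [0.993, 0.119, 0.001, 0.003]
contact_force: [-16.5, -5.5, 64.7]
gripper_width: 0.0
```

It bottomed out at z=0.065 with 65 N, which is more than needed (the spring is 5 N). I'll ease back and hold it there.

Emit:
carry_out(moves=[0, 0, 4, 0, 0, 0, 0, 0, 0, 4, 0, 0, 0, 0, 0, 0, 4, 0, 0, 0, 0, 0, 0, 4, 0, 0, 0, 0, 0, 0, 4, 0, 0, 0, 0])

```text
t: 27.82
tcp_pos: [0.4453, 0.0762, 0.066]
eef_rot: [0.993, 0.119, 0.0, 0.001]
contact_force: [-1.1, -2.5, 11.7]
gripper_width: -0.0001
```

Emit:
carry_out(moves=[0, 0, 0, 0, 0, 0, 0, 0, 0, 0, 0, 0, 0, 0, 0, 0, 0, 0, 0, 0, 0, 0, 0, 0, 0, 0, 0, 0, 0, 0, 0, 0, 0, 0, 0])

```text
t: 28.45
tcp_pos: [0.4453, 0.0762, 0.066]
eef_rot: [0.993, 0.119, 0.0, 0.001]
contact_force: [-1.6, -2.5, 11.4]
gripper_width: -0.0001
```

Emit:
carry_out(moves=[0, 0, 0, 0, 0, 0, 0, 0, 0, 0, 0, 0, 0, 0, 0, 0, 0, 0, 0, 0, 0])

```text
t: 28.82
tcp_pos: [0.4453, 0.0762, 0.066]
eef_rot: [0.993, 0.119, 0.0, 0.001]
contact_force: [-1.3, -1.9, 12.2]
gripper_width: 0.0002
```

Held at about 12 N, above the 5 N spring force at the bottom, so it was on its stop for over 1.5 s. I'll let go and withdraw.

Emit:
carry_out(moves=[0, 0, 10, 0, 0, 0, 0, 0, 0, 30, 0, 0, 0, 0, 0, 0, 80, 0, 0, 0, 0, 0, 0, 130, 0, 0, 0, 0, 0, 0, 170, 0, 0, 0, 0])

```text
t: 29.45
tcp_pos: [0.4444, 0.077, 0.2369]
eef_rot: [0.993, 0.12, 0.0, -0.0]
contact_force: [0.4, -1.1, -0.4]
gripper_width: 0.0003
```

Emit:
carry_out(moves=[-10, 40, 20, 0, 0, 0, 0, -15, 90, 40, 0, 0, 0, 0, -20, 140, 60, 0, 0, 0, 0, -20, 160, 70, 0, 0, 0, 0, -20, 160, 70, 0, 0, 0, 0])

```text
t: 30.08
tcp_pos: [0.424, 0.2385, 0.3058]
eef_rot: [0.993, 0.121, 0.0, -0.001]
contact_force: [-0.2, -0.9, -0.0]
gripper_width: 0.0
```

```bash
python3 - <<'E'
from h import *
s=read_state();snap('top','t21.png');snap('side','s21.png');print(s['t'],s['tcp_pos'],s['contact_force'])
a=np.linspace(0,6.3,90);ct=get_calibration('top');I=cv2.imread('pics/t21.png')
cv2.imwrite('pics/t21b.png',cv2.resize(I[110:280,220:430],None,fx=3.5,fy=3.5,interpolation=2))
I=cv2.imread('pics/s21.png');cv2.imwrite('pics/s21b.png',cv2.resize(I[140:290,200:400],None,fx=4,fy=4,interpolation=2))
E
```

```text
30.075 [0.4239818  0.23854184 0.30575479] [-0.18229437 -0.93996369 -0.00767491]
```

View pics/t21b.png

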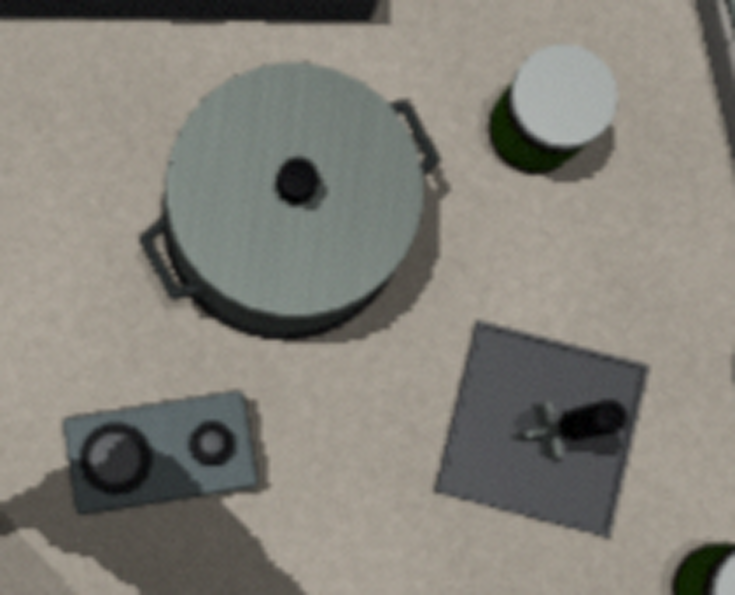

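View pics/s21b.png

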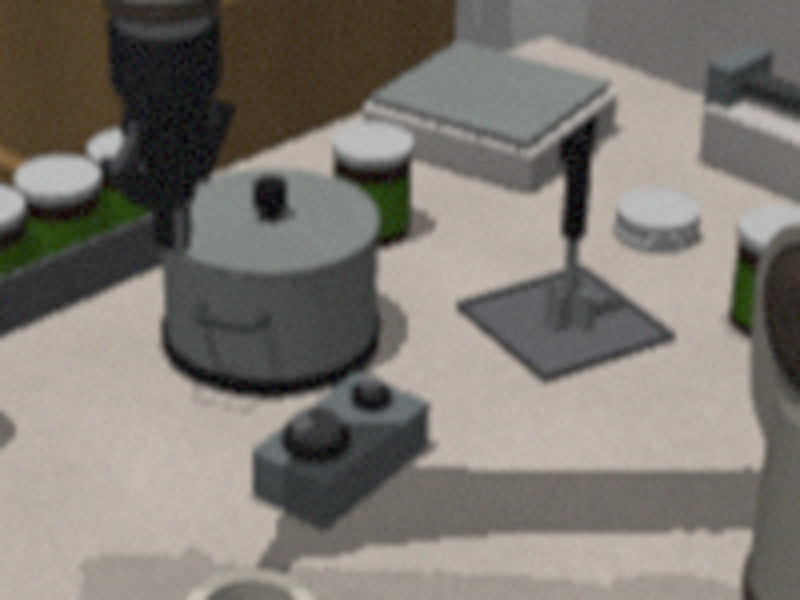

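View pics/t21.png

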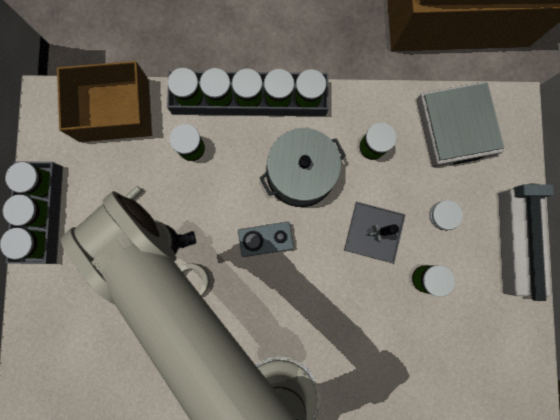

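The pictures show the lid centred and level on the kettle (knob at (305,161) in the top view) and the paddle upright in the tray near (380,232). Both buttons are up, the visible bystanders are in place and the arm is clear. Handing in.

```bash
python3 -c "
from workcell import sign_off; print(sign_off())"
```

```text
the job is handed in; nothing more can be done
None
```

I carried out every step in order and handed the job in at about 30 s of the 72 s allowed. `sign_off` gives no verdict, so what follows rests on my own last checks.

- **Stirring:** I took the paddle round the kettle three to four times. Partway through the last round, no bulb lay within about 34 mm of the original spots of bulbs 0, 1 and 3. That means at least those three moved more than 25 mm. All five bulbs were still inside when I looked just before fitting the lid.
- **Paddle:** It stands upright and free near the tray's middle. It had tilted about 9° in the grip during stirring. I corrected this by turning the tool before setting it down.
- **Lid:** It is home. Its outline and knob match the seated position in the side and wrist views. Earlier, the wrist and top views of the lid on the bench disagreed by about 2–3 mm, and I allowed for that when placing it.
- **Large button:** I pressed it to its stop and held it for over 1.5 s, then let it come up. The first push was firmer than intended, peaking at about 65 N through the fingertips. That is under the 120 N wrist limit. I don't know whether the 40 N limit for the arm and gripper body counts fingertip contact. I then eased to about 12 N for the hold.
- **Other things:** In the last pictures both buttons are up, and the jars and jar lids are where they were. The arm partly hid the tape roll and scoop, but I moved nothing near them.

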